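# Refit the glass stack of a recessed uplighter

### The arm

A 6-joint arm with a two-finger parallel gripper is mounted at the origin on the work surface. World frame = base frame: x ahead of the robot, y to its left, z up, the work surface at z = 0. Lengths are in m, angles in rad, forces in N, time in s.
With the tool pointing down it reaches from about 0.375 to 0.9 m from the base axis. Payload 3.1 kg.
Tool frame: the origin (TCP) lies midway between the tips of the shut fingers; the grasp point (between the pads) lies 19 mm behind it; z points along the fingers, y is the line along which they close (so a half turn about z gives the same grasp; the last joint's range is limited). The gripper opens to 85 mm and grips with 20 to 120 N. Pads are 22 mm wide; open, the fingers measure 114 mm over their backs; the gripper's body (76 mm by 85 mm) begins 54 mm behind the grasp point. The pads swing forward as they close: fully open they stand 13 mm farther back than shut.
Start: joints at [0.986, 0.527, 1.433, -0, 1.181, -0.178], TCP at [0.247, 0.574, 0.231] pointing down, gripper open.
Joint ranges: [-3.08, 3.08], [-0.75, 2.2], [0.22, 2.44], [-1.43, 4.57], [0, 2.65], [-2.85, 2.85]. Speed limits (rad/s): [2.79, 2.79, 3.14, 3.14, 3.14, 3.14].

### API

Orientations are given as [roll, pitch, yaw] about the fixed x, y, z axes, in that order (R = Rz(yaw) Ry(pitch) Rx(roll)).
In Python, from bench import sense, get_image, camera_info, finish_job, regions_of, place_of gives the robot as it stands. The module is installed in compiled form; this text tells all that it offers.
- The arm moves only by the shell command python3 -m pendant 'ROWS' [OPENING] [FORCE]. ROWS is a JSON object of lists of equal length, an entry for each row: "linear": the shift along the world's x, y, z in mm, a list of three; "spin": the turn about the world's z in rad. A call has 1 to 8 rows; each row shifts and turns the commanded pose from where the row before left it; what a row does not reach is not made up. A row lasts 1/12 s, in which the tool goes at most 41.7 mm and 7.16 degrees, less where a joint would pass 70% of its speed; a pose out of reach is approached as far as the arm can. A call is refused whole if a number of a shift passes 41.7 or a number of a turn 0.125, either way. A call with a gripper value outside its range is refused whole. OPENING is the gripper's target within -1 to 1 (fully open at 1, half-way at 0, shut at -1), set as the call begins (- or left out, the last holds). The fingers move at their own pace and stop on an object; FORCE is the grip in N (left out, the last holds). Time passes only in rows, so rows that do not move let the fingers close. It gives the time, the measured TCP pose, the force, the opening and the grip force at its end, in the units of the state.
- sense(): the state, without advancing time (a new reading comes with each control period).
- get_image(name): name is "scene" or "top" or "wrist"; returns the picture (400x640x3 uint8, red, green, blue); there is no depth.
- camera_info(name): a dict with "camera_matrix" (3x3 intrinsics, pixels), "origin" and "rotation" of the camera in the world. Camera axes: x right, y up, looking along -z (the intrinsics and any distortion apply to the point x, -y, -z); pixel columns grow to the right and rows downward; lengths in m; the calibration is good to about 2 mm. A picture is of the moment at which its call begins: read the wrist's pose just before it. camera_info takes no time and is no camera call; for the wrist camera it gives the pose at the moment of the call.
- finish_job(): hands the job in; it is judged then, once.
Trained networks look in the newest picture that a camera, given by its name, has taken for a name from the list of things; names that differ only in an ending like _2 or _b are one class to them, and where a whole thing is asked for, a point or a joint stands for the part that bears it (a point fixed in the world has none). Each returns a list of dicts, best first, with "confidence" (0 to 1); they miss things now and then, are a little off and sometimes report something else, mostly with a low value. They report only what shows in the picture. A call takes as long as a camera call. They do not tell look-alikes from the thing itself.
- regions_of(thing, camera): "region" (400x640 bool, what is visible of it).
- place_of(thing, camera): "at" ([x, y, z] in m, in the coordinates of the camera as it stood for that picture, good to about 4 mm: a listed point, or the origin of a listed thing).
The state is a dict: "time": time; "joints": joint angles; "qd": joint speeds; "effort": joint torques, N m; "tcp_pos": TCP position; "orientation": TCP orientation; "wrist_force": force on the tool from outside, world axes, zero at the start; "torque": the same for the moment, N m; "grip_width": finger opening in m; "grasp_force": force on a finger pad.
Only numpy, scipy, OpenCV 4.12 (cv2) and the standard library are available. Lean on these libraries where they do the work, as an engineer would, in place of code of your own. Each camera call takes 0.05 s, during which the arm holds its last target. There are 200 camera calls.

### The job

Refit the uplighter in the grey riser: bring the green glass lens, then the black spacer ring, then the amber filter over to the round well so that each drops in and lies flat there, in that order (the glass discs are too wide to grip, so slide them across the riser's top). Then swing the blue arm back over the well against its stop and screw the brass retaining ring down clockwise until it is tight on the amber filter and holds the stack clamped. Do not lower the ring before the arm is over the well, leave the votive and the tin where they stand, and let go of everything at the end.

Things in the scene. Friction and masses are not known exactly. Their poses are not given: they have to be found in the camera images.
- well_mouth (a point): Centre of the well's round mouth, flush with the flat top of the fixed grey riser, a block 330 (x) by 640 (y) by 60 mm high; this point is the middle of its top and has its axes (x away from the robot at yaw 0, z up). The well is 97 mm across. A post (18 mm dia, 26 mm high), the blue arm's pivot, stands on the riser at x = +85 mm from this point.
- well_floor (a point): Centre of the well's flat floor, 40 mm below the mouth; same axes. The well takes lens (12 mm), spacer (16 mm) and filter (8 mm), whose top then lies 4 mm below the riser's top.
- lens_center (a point): Centre of the green glass lens, a flat disc 92 mm in diameter and 12 mm thick, about 190 g, lying flat on the riser: too wide to grasp across, free to slide. z is its axis.
- spacer_center (a point): Centre of the black plastic spacer ring, 92 mm outside, 72 mm inside, 16 mm high, about 70 g, lying flat on the riser. z is its axis.
- filter_center (a point): Centre of the amber glass filter, a flat disc 92 mm in diameter and 8 mm thick, about 120 g, lying flat on the riser: too wide to grasp across. z is its axis.
- swing_arm (a joint): Angle (rad) of the blue arm about its upright post. 0: against its stop, collar and ring centred over the well; grows as the arm swings out anticlockwise seen from above, to 2.3 at most. It stays where it is left (friction 0.08 N m).
- peg_mid (a point): Middle of the red upright peg at the arm's free end, for pushing or pulling the arm round: 14 mm dia, 40 mm high, this point 20 mm below its top and 38 mm above the riser's top, 145 mm from the post's axis. At arm angle 0 it is on the riser's -x side of the well, 60 mm from the well's axis. The point's x axis points from peg to post.
- collar_center (a point): Centre of the arm's blue collar, 112 mm outside, 94 mm inside, 85 mm from the post's axis towards the peg. The collar hangs 8 to 18 mm above the riser's top, so discs on the riser do not pass under it.
- ring (a joint): Turn (rad) of the brass retaining ring in the collar's quick thread: 0 is fully up; it grows clockwise seen from above, to at most 2.3, and lowers the ring 6 mm per rad. At 0 the ring's underside is 6 mm above the riser's top; with the full stack in the well it meets the filter at about 1.67 and is firmly tight by 1.9. Thread friction 0.06 N m keeps it where it is left.
- ring_bar (a point): Middle of the straight brass bar across the retaining ring, to turn it by: on the ring's axis, 80 mm long along this point's x axis, 12 mm thick along its y axis, 14 mm high. With the ring fully up it is 39 mm above the riser's top (bar 32 to 46 mm). The ring is 91 mm outside, 63 mm inside, 12 mm high, its underside 33 mm below this point.
- votive_center (a point): Centre of the smoked glass votive, a cup 68 mm in diameter at the rim and 48 mm high, standing on the riser; must stay put.
- tin_center (a point): Centre of a round closed tin, 54 mm in diameter and 42 mm high, standing on the riser; must stay put.
There are look-alikes about, which are no part of the job. Of the things shaped like the part that bears spacer_center, the black one is meant. Of the things shaped like the part that bears lens_center, the green glass one is meant.

How it is judged:
By the outcome, as a careful person would: the job done as asked, in the order asked, and still so for the second after the job is handed in, with the robot touching nothing.
It also fails if it takes over 72 s, if anything falls off the work surface, if the arm or the gripper's body presses on something with over 40 N, if the wrist force passes 120 N, or if a joint passes its speed limit or range.

## Working session

There is one attempt and no reset: what is moved stays moved. The work goes in short steps, Python scripts to look and compute and a shell command to move; the robot and the scene stay as the last step left them, time stands still between calls to the robot, and variables do not carry over. Pictures are saved under pics/ and viewed, at most 10 in all, crops included, and the job is handed in when it is done.

```bash
mkdir -p pics
cat > h.py <<'E'
import numpy as np,cv2
from bench import *
def world(cam,p):
    c=camera_info(cam);return np.array(c["origin"])+np.array(c["rotation"])@np.array(p)
def pix2plane(cam,u,v,z):
    c=camera_info(cam);K=np.array(c["camera_matrix"]);d=np.linalg.inv(K)@[u,v,1];d=np.array(c["rotation"])@[d[0],-d[1],-d[2]]
    o=np.array(c["origin"]);return o+d*(z-o[2])/d[2]
def proj(cam,P):
    c=camera_info(cam);q=np.array(c["rotation"]).T@(np.array(P)-c["origin"]);K=np.array(c["camera_matrix"]);r=K@[q[0],-q[1],-q[2]];return r[:2]/r[2]
def save(cam,name):
    im=get_image(cam);cv2.imwrite("pics/"+name,im[:,:,::-1]);return im
E
python3 - <<'E'
from h import *
for cam in("top","scene"):
    save(cam,cam+"0.png")
    c=camera_info(cam);print(cam,np.round(c["origin"],3),np.array(c["camera_matrix"]).round(0).tolist(), [k for k in c])
    for t in "well_mouth lens_center spacer_center filter_center peg_mid collar_center ring_bar votive_center tin_center".split():
        print(t,[(round(r["confidence"],2),world(cam,r["at"]).round(3).tolist(),proj(cam,world(cam,r["at"])).round().tolist()) for r in place_of(t,cam)])
print(sense())
E
```

```text
top [ 0.281 -0.016  1.125] [[420.0, 0.0, 318.0], [0.0, 420.0, 194.0], [0.0, 0.0, 1.0]] ['camera_matrix', 'origin', 'rotation']Traceback (most recent call last):
  File "<stdin>", line 6, in <module>
  File "h.py", line 9, in proj
    c=camera_info(cam);q=np.array(c["rotation"]).T@(np.array(P)-c["origin"]);K=np.array(c["camera_matrix"]);r=K@[q[0],-q[1],-q[2]];return r[:2]/r[2]
                                                                                                                 ~^^^
IndexError: invalid index to scalar variable.
```

View pics/top0.png

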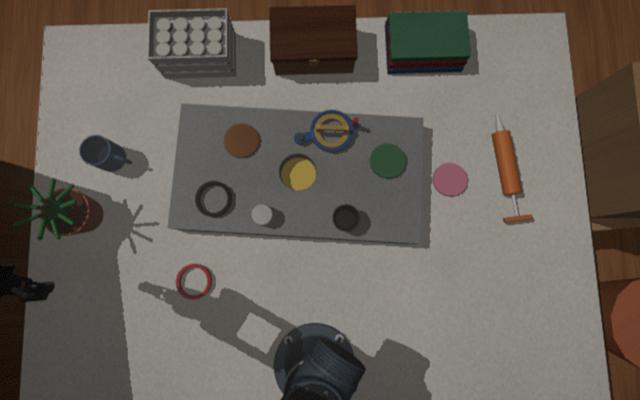

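Run:
```python
from bench import *
c=camera_info("top");print(c["rotation"],camera_info("wrist"),place_of("lens_center","top"))
```

```text
[ 0.13979083 -0.00175877 -1.59803199] {'camera_matrix': array([[322.88981198,   0.        , 321.03794492],
       [  0.        , 322.88981198, 195.09810707],
       [  0.        ,   0.        ,   1.        ]]), 'origin': array([0.17694633, 0.60608722, 0.37299343]), 'rotation': array([-0.30660513,  0.00119703,  1.16334049])} [{'at': [0.1804, 0.0836, -1.0844], 'confidence': 0.96}, {'at': [0.3528, 0.0428, -1.1333], 'confidence': 0.63}]
```

```bash
sed -i '1a from scipy.spatial.transform import Rotation as Ro' h.py; sed -i 's/np.array(c\["rotation"\])/Ro.from_euler("xyz",c["rotation"]).as_matrix()/' h.py
python3 - <<'E'
from h import *
for cam in("top","scene"):
    save(cam,cam+"0.png")
    for t in "well_mouth lens_center spacer_center filter_center peg_mid collar_center ring_bar votive_center tin_center".split():
        print(t,[(round(r["confidence"],2),world(cam,r["at"]).round(3).tolist(),proj(cam,world(cam,r["at"])).round().tolist()) for r in place_of(t,cam)])
im=cv2.imread("pics/top0.png");cv2.imwrite("pics/top0c.png",cv2.resize(im[95:250,160:440],None,fx=2.8,fy=2.8,interpolation=2))
# riser corners by pixel
for u,v in((181,104),(423,118),(424,236),(169,227)):print(pix2plane("top",u,v,.06).round(3))
E
```

```text
well_mouth [(0.86, [0.489, 0.033, 0.06], [297.0, 172.0])]
lens_center [(0.85, [0.512, -0.204, 0.066], [388.0, 161.0])]
spacer_center [(0.91, [0.427, 0.243, 0.066], [214.0, 198.0])]
filter_center [(0.67, [0.575, 0.175, 0.062], [241.0, 141.0]), (0.23, [0.491, 0.031, 0.018], [298.0, 174.0])]
peg_mid [(0.87, [0.607, -0.117, 0.099], [354.0, 122.0])]
collar_center [(0.86, [0.596, -0.062, 0.07], [332.0, 130.0])]
ring_bar [(0.78, [0.592, -0.058, 0.099], [331.0, 128.0])]
votive_center [(0.71, [0.362, -0.084, 0.084], [344.0, 219.0])]
tin_center [(0.95, [0.384, 0.117, 0.081], [263.0, 213.0])]
well_mouth [(0.71, [0.494, 0.026, 0.061], [345.0, 221.0])]
lens_center [(0.82, [0.47, -0.379, 0.009], [181.0, 249.0]), (0.63, [0.496, 0.026, 0.058], [345.0, 222.0]), (0.62, [0.516, -0.2, 0.069], [252.0, 240.0])]
spacer_center [(0.82, [0.428, 0.244, 0.066], [421.0, 189.0]), (0.57, [0.222, 0.309, 0.009], [413.0, 152.0])]
filter_center [(0.67, [0.576, 0.175, 0.067], [415.0, 238.0])]
peg_mid [(0.56, [0.61, -0.115, 0.1], [292.0, 261.0])]
collar_center [(0.86, [0.598, -0.062, 0.074], [316.0, 259.0])]
ring_bar [(0.8, [0.598, -0.062, 0.1], [316.0, 252.0]), (0.64, [0.611, -0.118, 0.098], [291.0, 262.0])]
votive_center [(0.81, [0.363, -0.09, 0.083], [290.0, 183.0])]
tin_center [(0.7, [0.384, 0.12, 0.084], [371.0, 179.0]), (0.69, [0.427, 0.245, 0.067], [421.0, 188.0]), (0.5, [0.515, -0.204, 0.07], [250.0, 240.0])]
[0.68  0.333 0.06 ]
[ 0.625 -0.302  0.06 ]
[ 0.316 -0.286  0.06 ]
[0.357 0.358 0.06 ]
```

View pics/top0c.png

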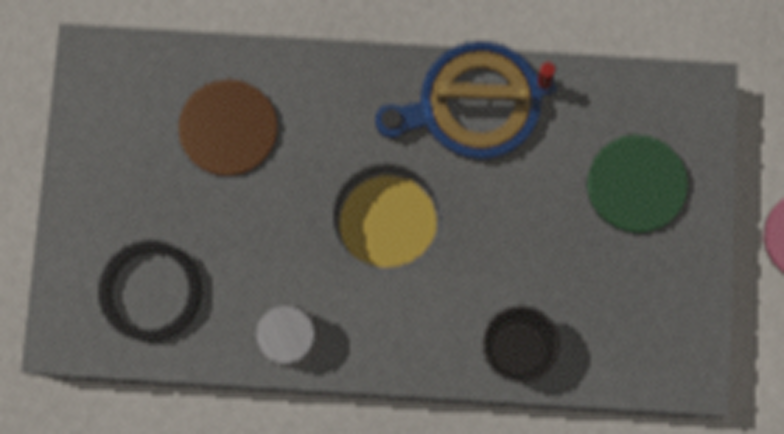

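View pics/scene0.png

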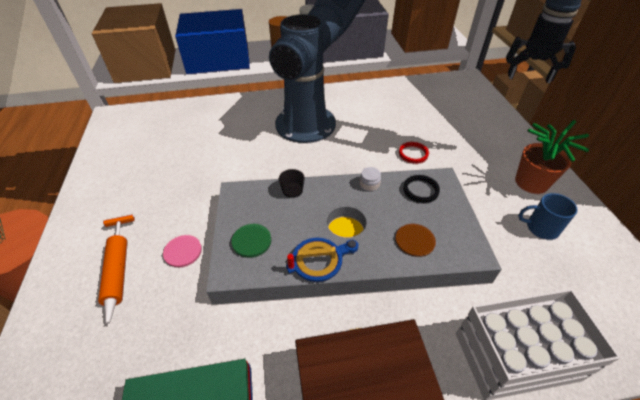

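```bash
python3 -m pendant '{"linear":[[14,-29,0],[14,-29,0],[14,-29,0],[14,-29,0],[14,-29,0],[14,-29,0],[14,-29,0],[14,-29,0]]}' -1 30 
python3 -m pendant '{"linear":[[14,-29,0],[14,-29,0],[14,-29,0],[14,-29,0],[14,-29,0],[14,-29,0],[14,-29,0],[14,-29,0]]}'
python3 -m pendant '{"linear":[[13,-29,0],[13,-29,0],[13,-29,0],[13,-29,0],[13,-29,0],[13,-29,0],[13,-29,0],[0,0,0]]}'
python3 - <<'E'
from h import *
cam="wrist";save(cam,"w1.png")
for t in "well_mouth lens_center peg_mid collar_center".split():
    print(t,[(round(r["confidence"],2),world(cam,r["at"]).round(3).tolist()) for r in place_of(t,cam)])
s=sense();print(s)
E
```

```text
well_mouth []
lens_center []
peg_mid []
collar_center []
{'time': 1.4, 'joints': array([ 9.85496382e-01,  5.27495752e-01,  1.43272770e+00, -3.43695456e-05,
        1.18139078e+00, -1.78477452e-01]), 'qd': array([-0.00016977,  0.00062712, -0.00082388, -0.00012834, -0.00028618,
       -0.00059197]), 'effort': array([ 2.79020296e-04, -4.42312145e+01, -1.78417361e+01, -2.09843756e-04,
        7.98415076e-04, -1.05032303e-06]), 'tcp_pos': array([0.24725657, 0.5739718 , 0.23130417]), 'orientation': array([-3.14156577e+00,  2.74601221e-05,  2.73478321e+00]), 'wrist_force': array([-0.0552965 , -0.53982608, -0.20731347]), 'torque': array([-0.00668801,  0.02297556,  0.01482188]), 'grasp_force': 0.0, 'grip_width': 0.08557158248079369}invalid input
invalid input
invalid input
```

```bash
python3 -m pendant '{"linear":[[14,-29,0],[14,-29,0],[14,-29,0],[14,-29,0],[14,-29,0],[14,-29,0],[14,-29,0],[14,-29,0]],"spin":[-0.1,-0.1,-0.1,-0.1,-0.1,-0.1,-0.1,-0.1]}' -1 30 
python3 -m pendant '{"linear":[[14,-29,0],[14,-29,0],[14,-29,0],[14,-29,0],[14,-29,0],[14,-29,0],[14,-29,0],[14,-29,0]],"spin":[-0.1,-0.1,-0.1,-0.06,0,0,0,0]}'
python3 -m pendant '{"linear":[[13,-29,0],[13,-29,0],[13,-29,0],[13,-29,0],[13,-29,0],[13,-29,0],[13,-29,0],[0,0,0]],"spin":[0,0,0,0,0,0,0,0]}'
python3 - <<'E'
from h import *
cam="wrist";save(cam,"w1.png")
for t in "well_mouth lens_center peg_mid collar_center".split():
    print(t,[(round(r["confidence"],2),world(cam,r["at"]).round(3).tolist()) for r in place_of(t,cam)])
s=sense();print(s["time"],s["tcp_pos"],s["orientation"],s["joints"])
E
```

```text
time: 2.07
tcp_pos: [0.3598, 0.3407, 0.2315]
orientation: [3.141, -0.0, 1.93]
wrist_force: [0.2, 1.7, 0.0]
grip_width: -0.0001
grasp_force: 0.0
time: 2.73
tcp_pos: [0.4719, 0.1085, 0.2316]
orientation: [3.141, -0.0, 1.575]
wrist_force: [0.2, -0.3, -0.1]
grip_width: -0.0001
grasp_force: 0.0
time: 3.4
tcp_pos: [0.5658, -0.099, 0.2317]
orientation: [3.137, 0.004, 1.57]
wrist_force: [0.9, 0.7, 0.6]
grip_width: -0.0
grasp_force: 0.0
well_mouth [(0.92, [0.487, 0.039, 0.062])]
lens_center []
peg_mid [(0.84, [0.605, -0.112, 0.097])]
collar_center [(0.69, [0.591, -0.057, 0.074]), (0.23, [0.59, -0.051, 0.099])]
3.65 [ 0.56145053 -0.09186215  0.23117082] [-3.14047816e+00 -7.28820716e-04  1.57567861e+00] [-3.58697691e-01  4.52551082e-01  1.57493421e+00  3.17160174e-04
  1.11540820e+00 -3.63720060e-01]
```

View pics/w1.png

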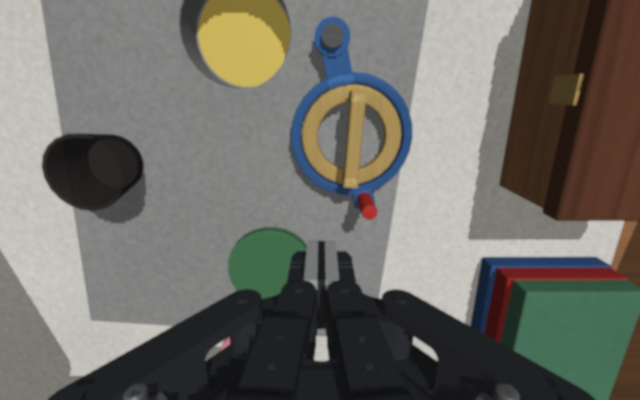

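```bash
python3 -m pendant '{"linear":[[2,-6,-25],[2,-6,-25],[2,-6,-25],[2,-6,-25],[2,-6,-25],[0,-2,-21],[0,0,0],[0,0,0]],"spin":[0,0,0,0,0,0,0,0]}'
python3 -m pendant '{"linear":[[8,2,0],[8,2,0],[8,2,0],[8,2,0],[8,2,0],[8,3,0],[9,3,0],[9,3,0]],"spin":[0,0,0,0,0,0,0,0]}'
python3 -m pendant '{"linear":[[0,0,0],[0,0,0],[-15,-5,0],[-25,-10,20],[-25,-15,30],[-25,-20,30],[-20,-20,10],[0,0,0]],"spin":[0,0,0,0,0,0,0,0]}'
python3 -m pendant '{"linear":[[0,0,0],[0,0,0]],"spin":[0,0]}'
python3 - <<'E'
from h import *
cam="top";get_image(cam)
for t in "well_mouth lens_center peg_mid collar_center".split():
    print(t,[(round(r["confidence"],2),world(cam,r["at"]).round(3).tolist()) for r in place_of(t,cam)])
cam="wrist";get_image(cam);
for t in "well_mouth lens_center peg_mid collar_center".split():
    print(t,[(round(r["confidence"],2),world(cam,r["at"]).round(3).tolist()) for r in place_of(t,cam)])
E
```

```text
time: 4.32
tcp_pos: [0.5712, -0.1236, 0.0847]
orientation: [-3.139, -0.001, 1.576]
wrist_force: [0.5, 0.2, 0.7]
grip_width: 0.0003
grasp_force: 0.0
time: 4.98
tcp_pos: [0.6388, -0.1054, 0.0852]
orientation: [-3.141, -0.0, 1.575]
wrist_force: [-1.8, -0.1, -0.5]
grip_width: -0.0003
grasp_force: 0.5
time: 5.65
tcp_pos: [0.5277, -0.1786, 0.1767]
orientation: [3.139, 0.004, 1.571]
wrist_force: [0.2, -0.6, -0.3]
grip_width: 0.0001
grasp_force: 0.0
time: 5.82
tcp_pos: [0.5296, -0.175, 0.1735]
orientation: [3.141, -0.0, 1.574]
wrist_force: [0.1, -1.0, -0.2]
grip_width: -0.0
grasp_force: 0.0
well_mouth []
lens_center [(0.77, [0.472, -0.375, 0.005])]
peg_mid [(0.7, [0.662, -0.094, 0.098])]
collar_center [(0.81, [0.626, -0.048, 0.068])]
well_mouth [(0.25, [0.665, -0.095, 0.096])]
lens_center [(0.93, [0.512, -0.203, 0.07])]
peg_mid [(0.63, [0.664, -0.094, 0.099])]
collar_center [(0.61, [0.625, -0.049, 0.072]), (0.36, [0.368, -0.084, 0.083])]
```

```bash
python3 -m pendant '{"linear":[[-2,-18,-15],[-2,-18,-15],[-2,-18,-15],[-2,-18,-15],[-3,-17,-24],[0,0,-14],[0,0,0],[0,0,0]],"spin":[0.03,0.03,0.027,0,0,0,0,0]}' 0.41
python3 -m pendant '{"linear":[[0,0,-3],[0,0,-3],[0,0,-3],[0,0,0],[0,0,0]],"spin":[0,0,0,0,0]}'
python3 -m pendant '{"linear":[[0,0,-2],[0,0,0],[0,0,0]],"spin":[0,0,0]}'
```

```text
time: 6.98
tcp_pos: [0.518, -0.2636, 0.0749]
orientation: [-3.14, -0.002, 1.661]
wrist_force: [0.8, 0.0, 0.8]
grip_width: 0.0603
grasp_force: 0.0
time: 7.4
tcp_pos: [0.5188, -0.2637, 0.067]
orientation: [3.141, 0.0, 1.662]
wrist_force: [0.1, 0.6, -0.3]
grip_width: 0.06
grasp_force: 0.0
time: 7.65
tcp_pos: [0.5186, -0.2639, 0.0647]
orientation: [3.142, 0.0, 1.662]
wrist_force: [-1.2, -0.8, 0.1]
grip_width: 0.0601
grasp_force: 0.0
```

```bash
python3 -m pendant '{"linear":[[0,0,-3],[0,0,-3],[0,0,0]],"spin":[0,0,0]}'
python3 -m pendant '{"linear":[[0,0,-2],[0,0,0],[0,0,0]],"spin":[0,0,0]}'
python3 - <<'E'
from h import *
cam="wrist";save(cam,"w2.png")
for t in "well_mouth lens_center".split():
    print(t,[(round(r["confidence"],2),world(cam,r["at"]).round(3).tolist()) for r in place_of(t,cam)])
E
```

```text
time: 7.9
tcp_pos: [0.5182, -0.2637, 0.058]
orientation: [-3.141, -0.001, 1.662]
wrist_force: [-0.1, 0.7, 0.4]
grip_width: 0.0599
grasp_force: 0.0
time: 8.15
tcp_pos: [0.5185, -0.2639, 0.0565]
orientation: [-3.141, -0.0, 1.662]
wrist_force: [0.4, -0.0, -0.0]
grip_width: 0.06
grasp_force: 0.0
well_mouth []
lens_center [(0.77, [0.51, -0.201, 0.072]), (0.73, [0.464, -0.376, 0.008])]
```

View pics/w2.png

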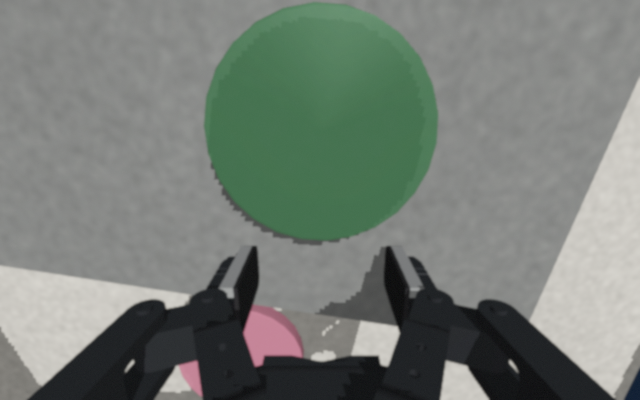

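```bash
python3 -m pendant '{"linear":[[-1,8,0],[-1,10,0],[-1,14,0],[-1.5,15,0],[-1.5,15,0],[-1.5,15,0],[-1.5,15,0],[-1.5,15,0]],"spin":[0,0,0,0,0,0,0,0]}'
python3 -m pendant '{"linear":[[-1.3,15,0],[-1.3,15,0],[-1.3,15,0],[-1.2,14,0],[-1.1,12,0],[-1,10,0],[-1,8,0],[-1,6,0]],"spin":[0,0,0,0,0,0,0,0]}'
python3 -m pendant '{"linear":[[0,0,0],[0,0,0]],"spin":[0,0]}'
python3 - <<'E'
from h import *
cam="wrist";save(cam,"w3.png")
for t in "well_mouth lens_center".split():
    print(t,[(round(r["confidence"],2),world(cam,r["at"]).round(3).tolist()) for r in place_of(t,cam)])
cam="top";save(cam,"t3.png")
for t in "well_mouth lens_center".split():
    print(t,[(round(r["confidence"],2),world(cam,r["at"]).round(3).tolist()) for r in place_of(t,cam)])
E
```

```text
time: 8.97
tcp_pos: [0.5078, -0.155, 0.0568]
orientation: [-3.141, -0.0, 1.662]
wrist_force: [0.6, -1.3, 0.2]
grip_width: 0.0602
grasp_force: 0.7
time: 9.63
tcp_pos: [0.4989, -0.061, 0.0567]
orientation: [3.142, 0.0, 1.662]
wrist_force: [0.3, -2.3, 0.1]
grip_width: 0.0603
grasp_force: 0.8
time: 9.8
tcp_pos: [0.4986, -0.0615, 0.0566]
orientation: [-3.141, -0.001, 1.662]
wrist_force: [-0.5, 0.1, 0.5]
grip_width: 0.06
grasp_force: 0.0
well_mouth [(0.72, [0.488, 0.031, 0.061])]
lens_center [(0.77, [0.492, -0.015, 0.07])]
well_mouth []
lens_center [(0.62, [0.469, -0.377, 0.009])]
```

View pics/w3.png

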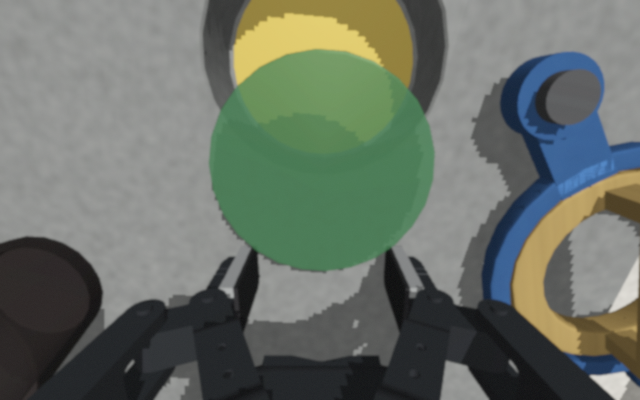

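```bash
python3 -m pendant '{"linear":[[-0.5,6,0],[-0.5,6,0],[-0.5,6,0],[-0.5,6,0],[-0.5,6,0],[-0.3,5,0],[-0.3,5,0],[0,4,0]],"spin":[0,0,0,0,0,0,0,0]}'
python3 -m pendant '{"linear":[[0,2,0],[0,0,0],[0,0,0]],"spin":[0,0,0]}'
python3 - <<'E'
from h import *
cam="wrist";save(cam,"w4.png")
for t in "well_mouth lens_center".split():
    print(t,[(round(r["confidence"],2),world(cam,r["at"]).round(3).tolist()) for r in place_of(t,cam)])
E
```

```text
time: 10.77
tcp_pos: [0.4953, -0.0169, 0.0566]
orientation: [-3.141, -0.001, 1.662]
wrist_force: [-0.4, 1.1, -1.2]
grip_width: 0.0598
grasp_force: 0.0
time: 11.02
tcp_pos: [0.4956, -0.0156, 0.0565]
orientation: [-3.141, -0.0, 1.662]
wrist_force: [-0.1, -0.7, 0.3]
grip_width: 0.0596
grasp_force: 0.0
well_mouth []
lens_center [(0.82, [0.491, 0.022, 0.033])]
```

View pics/w4.png

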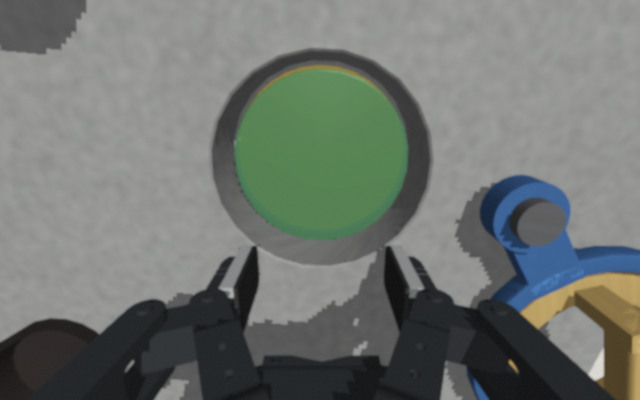

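```bash
python3 -c "
from h import *
print(pix2plane('wrist',321.5,157,.06))"
python3 -m pendant '{"linear":[[0,-2,20],[0,0,35],[-3,10,35],[-8,27,15],[-9,29,0],[-9,29,0],[-9,29,0],[-9,29,0]],"spin":[0,0,0,0,0,0,0,0]}' -0.176
python3 -m pendant '{"linear":[[-9,29,0],[-8,20,0],[-4,10,0],[0,0,0],[0,0,0],[0,0,0],[0,0,0]],"spin":[0,0,0,0,0,0,0]}'
python3 - <<'E'
from h import *
cam="wrist";save(cam,"w5.png")
for t in "spacer_center filter_center tin_center".split():
    print(t,[(round(r["confidence"],2),world(cam,r["at"]).round(3).tolist()) for r in place_of(t,cam)])
E
```

```text
[0.49239908 0.03629236 0.06      ]
time: 11.83
tcp_pos: [0.4483, 0.136, 0.162]
orientation: [3.141, -0.0, 1.661]
wrist_force: [0.3, 0.1, -0.9]
grip_width: 0.035
grasp_force: 0.0
time: 12.42
tcp_pos: [0.4286, 0.1929, 0.1617]
orientation: [3.141, 0.0, 1.66]
wrist_force: [-1.0, -0.1, 1.0]
grip_width: 0.0353
grasp_force: 0.0
spacer_center []
filter_center [(0.77, [0.575, 0.179, 0.065])]
tin_center [(0.74, [0.383, 0.119, 0.08])]
```

```bash
python3 - <<'E'
from h import *
im=get_image("wrist");print(proj("wrist",[.4275,.2435,.076]),proj("wrist",[.4275,.2435+.046,.076]),proj("wrist",[.4275,.2435-.046,.076]))
for cam in("scene","top"):
  get_image(cam);print([(round(r["confidence"],2),world(cam,r["at"]).round(4).tolist()) for r in place_of("spacer_center",cam)])
E
python3 -m pendant '{"linear":[[0,25,-10],[0,25,-20],[0,0,-20],[0,0,-15],[0,0,0],[0,0,0]],"spin":[0,0,0,0,0,0]}' -0.5
python3 - <<'E'
from h import *
cam="wrist";save(cam,"w6.png")
for t in "spacer_center filter_center tin_center".split():
    print(t,[(round(r["confidence"],2),world(cam,r["at"]).round(4).tolist()) for r in place_of(t,cam)])
E
```

```text
[324.94579865 136.57916483] [331.42119367  66.41094447] [319.21621413 198.66568583]
[(0.81, [0.4249, 0.2462, 0.0679]), (0.62, [0.5781, 0.1771, 0.0687]), (0.57, [0.2217, 0.3126, 0.0083])]
[]
time: 13.37
tcp_pos: [0.4272, 0.244, 0.0962]
orientation: [-3.14, 0.0, 1.662]
wrist_force: [-0.4, 0.5, 0.8]
grip_width: 0.0214
grasp_force: 0.0
spacer_center []
filter_center []
tin_center []
```

View pics/w6.png

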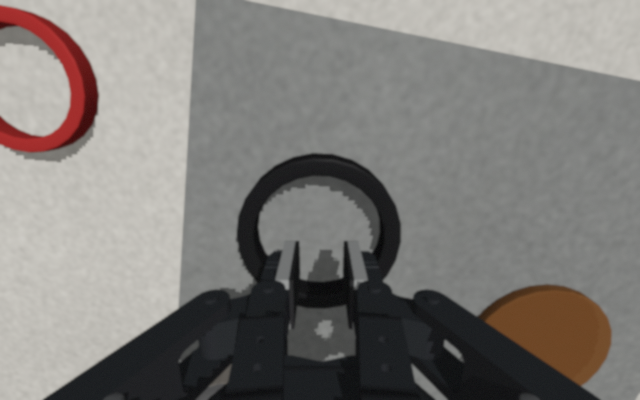

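Run:
```python
from h import *
for d in(46,0,-46):print(proj("wrist",[.4272,.244+d/1000,.076]))
print(proj("wrist",[.4272-.046,.244,.076]),proj("wrist",[.4272+.046,.244,.076]))
```

```text
[324.03286693 160.48811913]
[316.41110793 241.3022036 ]
[309.87237294 310.63290302]
[233.79206886 234.59377582] [397.81949965 247.9123303 ]
```

```bash
python3 -m pendant '{"linear":[[1,2,-10],[1,1,-12],[0,0,-6],[0,0,-4],[0,0,0],[0,0,0]],"spin":[0,0,0,0,0,0]}'
python3 -m pendant '{"linear":[[0,0,0],[0,0,0],[0,0,0],[0,0,0]],"spin":[0,0,0,0]}' -0.13
```

```text
time: 14.07
tcp_pos: [0.4297, 0.247, 0.0645]
orientation: [-3.141, 0.0, 1.662]
wrist_force: [0.7, 0.6, 0.8]
grip_width: 0.0212
grasp_force: 0.0
time: 14.4
tcp_pos: [0.43, 0.2471, 0.065]
orientation: [3.141, -0.0, 1.662]
wrist_force: [-0.2, -0.1, -0.7]
grip_width: 0.0371
grasp_force: 0.0
```

```bash
python3 -m pendant '{"linear":[[3,-7,0],[4,-10,0],[5,-13,0],[5,-13,0],[5,-13,0],[5,-13,0],[5,-13,0],[5,-13,0]],"spin":[0,0,0,0,0,0,0,0]}'
python3 -m pendant '{"linear":[[3,-12,0],[3,-13,0],[3,-13,0],[3,-13,0],[3,-13,0],[3,-13,0],[2,-8,0],[0,0,0]],"spin":[0,0,0,0,0,0,0,0]}'
python3 -m pendant '{"linear":[[0,0,0],[0,0,0]],"spin":[0,0]}'
python3 - <<'E'
from h import *
cam="wrist";save(cam,"w7.png")
for t in "well_mouth spacer_center filter_center tin_center".split():
    print(t,[(round(r["confidence"],2),world(cam,r["at"]).round(4).tolist()) for r in place_of(t,cam)])
for cam in ("scene","top"):
  save(cam,cam+"7.png")
  for t in "well_mouth spacer_center".split():
    print(t,[(round(r["confidence"],2),world(cam,r["at"]).round(4).tolist()) for r in place_of(t,cam)])
E
```

```text
time: 15.07
tcp_pos: [0.4674, 0.1505, 0.0648]
orientation: [3.141, 0.0, 1.661]
wrist_force: [0.2, 0.4, 0.8]
grip_width: 0.0374
grasp_force: 0.4
time: 15.73
tcp_pos: [0.4878, 0.065, 0.0648]
orientation: [3.14, 0.001, 1.659]
wrist_force: [-0.2, -0.3, 0.2]
grip_width: 0.0369
grasp_force: 0.0
time: 15.9
tcp_pos: [0.4865, 0.0671, 0.0647]
orientation: [-3.141, -0.0, 1.662]
wrist_force: [-0.4, -0.4, -0.3]
grip_width: 0.0374
grasp_force: 0.0
well_mouth []
spacer_center []
filter_center [(0.69, [0.5778, 0.1769, 0.0647])]
tin_center [(0.85, [0.3799, 0.1197, 0.0792])]
well_mouth [(0.76, [0.494, 0.0243, 0.0603])]
spacer_center [(0.81, [0.2193, 0.3082, 0.0038]), (0.56, [0.4876, 0.0757, 0.0661])]
well_mouth []
spacer_center [(0.69, [0.6284, -0.0446, 0.0663]), (0.48, [0.222, 0.3114, 0.0069])]
```

```bash
python3 -m pendant '{"linear":[[1,-6,0],[1,-6,0],[1,-6,0],[1,-6,0],[1,-5,0],[0.5,-5,0],[0,-4,0],[0,0,0]],"spin":[0,0,0,0,0,0,0,0]}'
python3 -m pendant '{"linear":[[0,0,0],[0,0,0]],"spin":[0,0]}'
python3 - <<'E'
from h import *
cam="wrist";save(cam,"w8.png")
for cam in ("scene","wrist"):
  get_image(cam)
  for t in "well_mouth spacer_center".split():
    print(t,[(round(r["confidence"],2),world(cam,r["at"]).round(4).tolist()) for r in place_of(t,cam)])
a=cv2.imread("pics/w8.png");b=get_image("scene")[:,:,::-1];c=cv2.resize(b[150:290,260:450],(543,400))
cv2.imwrite("pics/c8.png",cv2.resize(np.hstack([a[:,120:],c]),None,fx=.75,fy=.75))
E
```

```text
time: 17.12
tcp_pos: [0.4925, 0.0281, 0.0647]
orientation: [3.141, 0.0, 1.661]
wrist_force: [0.4, 0.7, -0.1]
grip_width: 0.0371
grasp_force: 0.0
time: 17.28
tcp_pos: [0.4922, 0.0291, 0.0647]
orientation: [-3.141, -0.0, 1.662]
wrist_force: [-0.0, -0.4, 0.5]
grip_width: 0.0373
grasp_force: 0.0
well_mouth [(0.86, [0.4933, 0.0282, 0.0578]), (0.21, [0.6278, -0.0487, 0.0961])]
spacer_center [(0.85, [0.2193, 0.3089, 0.008]), (0.84, [0.4937, 0.044, 0.0621])]
well_mouth []
spacer_center []
```

View pics/c8.png

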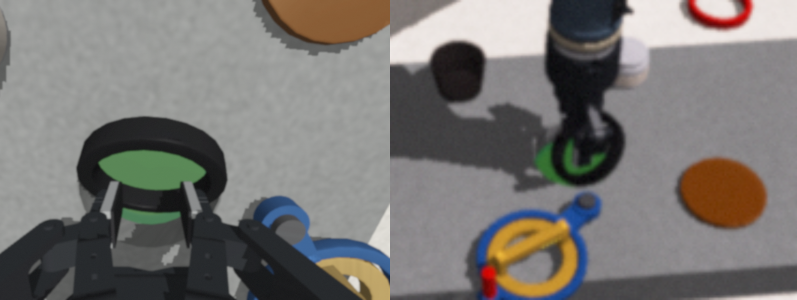

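```bash
python3 -m pendant '{"linear":[[0,0,10],[0,0,20],[0,0,30],[0,25,5],[0,28,0],[0,28,0],[0,0,0],[0,0,0]],"spin":[0,0,0,0,0,0,0,0]}'
python3 -m pendant '{"linear":[[0,0,-15],[0,0,-25],[0,0,-20],[0,0,-10],[0,0,-3],[0,0,0]],"spin":[0,0,0,0,0,0]}' 0.41
python3 - <<'E'
from h import *
cam="scene";get_image(cam)
for t in "well_mouth spacer_center filter_center tin_center".split():
    print(t,[(round(r["confidence"],2),world(cam,r["at"]).round(4).tolist()) for r in place_of(t,cam)])
E
```

```text
time: 18.35
tcp_pos: [0.4921, 0.1112, 0.1304]
orientation: [3.141, 0.0, 1.665]
wrist_force: [0.4, 0.2, 0.2]
grip_width: 0.0372
grasp_force: 0.0
time: 18.85
tcp_pos: [0.4921, 0.1094, 0.0562]
orientation: [-3.14, -0.0, 1.661]
wrist_force: [0.1, -0.1, -0.4]
grip_width: 0.0603
grasp_force: 0.0
well_mouth [(0.32, [0.4953, 0.0265, 0.0287])]
spacer_center [(0.71, [0.2189, 0.3109, 0.0087]), (0.56, [0.4926, 0.0414, 0.0633])]
filter_center [(0.66, [0.5749, 0.1747, 0.066])]
tin_center [(0.44, [0.384, 0.1192, 0.0849])]
```

Push slowly to about the drop point.

```bash
python3 -m pendant '{"linear":[[0,-5,0],[0,-5,0],[0,-4,0],[0,-4,0],[0,-4,0],[0,-3,0],[0,-3,0],[0,-3,0]],"spin":[0,0,0,0,0,0,0,0]}'
python3 -m pendant '{"linear":[[0,-1,0],[0,-1,0],[0,0,0]],"spin":[0,0,0]}'
python3 - <<'E'
from h import *
cam="scene";im=save(cam,"s9.png")
for t in "well_mouth spacer_center filter_center tin_center".split():
    print(t,[(round(r["confidence"],2),world(cam,r["at"]).round(4).tolist()) for r in place_of(t,cam)])
E
```

```text
time: 19.77
tcp_pos: [0.4921, 0.0787, 0.0566]
orientation: [-3.141, -0.0, 1.662]
wrist_force: [-1.4, -0.1, 0.3]
grip_width: 0.06
grasp_force: 0.2
time: 20.02
tcp_pos: [0.4923, 0.0769, 0.0566]
orientation: [-3.141, -0.0, 1.662]
wrist_force: [-0.6, -0.8, -0.0]
grip_width: 0.0599
grasp_force: 0.2
well_mouth [(0.7, [0.492, 0.0276, 0.059])]
spacer_center [(0.74, [0.218, 0.3106, 0.0086]), (0.71, [0.4948, 0.0321, 0.0634])]
filter_center [(0.64, [0.5802, 0.1775, 0.0667])]
tin_center []
```

```bash
python3 -m pendant '{"linear":[[0,-2,0],[0,-2,0],[0,-1,0],[0,0,0],[0,0,0]],"spin":[0,0,0,0,0]}'
python3 - <<'E'
from h import *
for cam in("scene","top"):
  im=save(cam,cam+"10.png")
  for t in "well_mouth spacer_center".split():
    print(t,[(round(r["confidence"],2),world(cam,r["at"]).round(4).tolist()) for r in place_of(t,cam)])
E
```

```text
time: 20.68
tcp_pos: [0.4912, 0.0722, 0.0565]
orientation: [-3.139, -0.001, 1.661]
wrist_force: [-1.7, 1.7, 0.2]
grip_width: 0.0601
grasp_force: 1.5
well_mouth [(0.94, [0.4926, 0.0266, 0.0593])]
spacer_center [(0.82, [0.4975, 0.0292, 0.0593]), (0.58, [0.2199, 0.3101, 0.0108]), (0.17, [0.6257, -0.0465, 0.097])]
well_mouth [(0.34, [0.3821, 0.1194, 0.0842])]
spacer_center [(0.68, [0.2227, 0.3102, 0.0079]), (0.53, [0.4938, 0.0286, 0.0644]), (0.38, [0.6263, -0.0444, 0.0985])]
```

```bash
python3 -m pendant '{"linear":[[-1,1,0],[-1,0,0],[-1.5,0,0],[-1,0,0],[0,0,0],[0,0,0]],"spin":[0,0,0,0,0,0]}'
python3 - <<'E'
from h import *
for cam in("scene","top"):
  im=save(cam,cam+"11.png")
  for t in "well_mouth spacer_center".split():
    print(t,[(round(r["confidence"],2),world(cam,r["at"]).round(4).tolist()) for r in place_of(t,cam)])
E
```

```text
time: 21.48
tcp_pos: [0.4887, 0.0729, 0.0569]
orientation: [3.14, 0.0, 1.662]
wrist_force: [-0.7, 0.2, 0.2]
grip_width: 0.0602
grasp_force: 0.2
well_mouth [(0.76, [0.495, 0.0273, 0.0547]), (0.74, [0.4932, 0.0242, 0.0268])]
spacer_center [(0.92, [0.4952, 0.0314, 0.0603]), (0.54, [0.2173, 0.3115, 0.01])]
well_mouth []
spacer_center [(0.75, [0.4929, 0.0303, 0.0637]), (0.63, [0.2203, 0.3123, 0.0078])]
```

```bash
python3 -m pendant '{"linear":[[0,10,0],[0,10,5],[0,0,30],[0,-10,35],[0,-30,20],[0,-35,0],[0,-35,0],[0,-30,0]],"spin":[0,0,0,0,0,0,0,0]}'
python3 -m pendant '{"linear":[[0,0,0],[0,0,0],[0,0,0]],"spin":[0,0,0]}'
python3 - <<'E'
from h import *
cam="wrist";im=save(cam,"w12.png")
for t in "well_mouth spacer_center".split():
    print(t,[(round(r["confidence"],2),world(cam,r["at"]).round(4).tolist()) for r in place_of(t,cam)])
r=regions_of("spacer_center",cam)
for q in r:
    m=q["region"].astype(np.uint8);c=max(cv2.findContours(m,0,2)[0],key=cv2.contourArea);e=cv2.fitEllipse(c);print(q["confidence"],cv2.boundingRect(c),e)
for z in(.052,.076):
    P=[proj(cam,[.4925+.046*np.cos(a),.0285+.046*np.sin(a),z]) for a in np.linspace(0,6.28,60)];P=np.float32(P);print(z,cv2.boundingRect(P),cv2.fitEllipse(P))
cv2.imwrite("pics/c12.png",np.hstack([cv2.imread("pics/w12.png")[:300,140:500],cv2.resize(get_image("scene")[160:280,270:414,::-1],(360,300))]))
E
```

```text
time: 22.45
tcp_pos: [0.4883, -0.0476, 0.1479]
orientation: [3.139, 0.001, 1.663]
wrist_force: [0.4, 0.3, -0.3]
grip_width: 0.06
grasp_force: 0.0
time: 22.7
tcp_pos: [0.4875, -0.046, 0.1468]
orientation: [-3.141, -0.001, 1.662]
wrist_force: [-0.7, -0.4, 0.5]
grip_width: 0.0601
grasp_force: 0.0
well_mouth []
spacer_center []
0.97 (269, 14, 139, 140) ((338.1583251953125, 84.1075668334961), (135.28268432617188, 139.26815795898438), 23.333984375)
0.052 (270, 29, 132, 137) ((336.27288818359375, 97.52613830566406), (130.44439697265625, 136.3082733154297), 9.403267860412598)
0.076 (265, 21, 146, 153) ((337.96148681640625, 97.51698303222656), (145.029296875, 151.5642852783203), 10.461525917053223)
```

Run:
```python
from h import *
w=np.array([.4925,.0285])
for cam in ("scene","top"):
  im=save(cam,cam+"13.png")
  r=regions_of("spacer_center",cam)
  for q in r:
    m=q["region"].astype(np.uint8);c=max(cv2.findContours(m,0,2)[0],key=cv2.contourArea);print(cam,q["confidence"],m.sum(),cv2.boundingRect(c))
  for z,R in((.06,.0485),(.052,.046),(.076,.046)):
    P=np.float32([proj(cam,[w[0]+R*np.cos(a),w[1]+R*np.sin(a),z]) for a in np.linspace(0,6.28,60)]);print(z,cv2.boundingRect(P))
```

```text
scene 0.8 493 (330, 206, 37, 32)
scene 0.61 368 (399, 142, 30, 22)
0.06 (325, 206, 41, 31)
0.052 (326, 208, 38, 31)
0.076 (326, 202, 39, 30)
0.06 (279, 152, 38, 38)
0.052 (280, 154, 36, 35)
0.076 (279, 151, 37, 37)
```

```bash
python3 -m pendant '{"linear":[[1,27,0],[1,27,0],[1,27,0],[1,27,-10],[0,0,-25],[0,0,-20],[0,0,0],[0,0,0]],"spin":[0,0,0,0,0,0,0,0]}' -1
python3 -m pendant '{"linear":[[0,0,-5],[0,0,-5],[0,0,-2],[0,0,0]],"spin":[0,0,0,0]}'
```

```text
time: 23.82
tcp_pos: [0.4911, 0.0613, 0.091]
orientation: [-3.139, -0.001, 1.662]
wrist_force: [1.0, 1.2, 0.1]
grip_width: 0.0
grasp_force: 0.0
time: 24.15
tcp_pos: [0.4919, 0.0608, 0.0798]
orientation: [3.141, 0.0, 1.661]
wrist_force: [-0.3, -0.1, -0.3]
grip_width: 0.0
grasp_force: 0.0
```

```bash
python3 -m pendant '{"linear":[[0,0,-4],[0,0,0]],"spin":[0,0]}'; python3 -m pendant '{"linear":[[0,0,-3],[0,0,0]],"spin":[0,0]}'
```

```text
time: 24.32
tcp_pos: [0.4917, 0.0609, 0.0755]
orientation: [-3.141, -0.0, 1.661]
wrist_force: [-0.1, 0.0, 0.2]
grip_width: 0.0001
grasp_force: 0.0
time: 24.48
tcp_pos: [0.4917, 0.061, 0.0724]
orientation: [-3.141, -0.0, 1.662]
wrist_force: [-0.4, 0.7, 0.2]
grip_width: -0.0
grasp_force: 0.0
```

```bash
python3 -m pendant '{"linear":[[0,0,-3],[0,0,0]],"spin":[0,0]}'; python3 -m pendant '{"linear":[[0,0,-3],[0,0,0]],"spin":[0,0]}'; python3 -m pendant '{"linear":[[0,0,-3],[0,0,0]],"spin":[0,0]}'
```

```text
time: 24.65
tcp_pos: [0.4916, 0.0611, 0.0693]
orientation: [-3.141, -0.0, 1.662]
wrist_force: [-0.5, 0.9, -0.3]
grip_width: 0.0001
grasp_force: 0.0
time: 24.82
tcp_pos: [0.4916, 0.0611, 0.0663]
orientation: [-3.141, -0.0, 1.662]
wrist_force: [-1.5, -0.2, 0.2]
grip_width: -0.0003
grasp_force: 0.0
time: 24.98
tcp_pos: [0.4916, 0.0611, 0.0633]
orientation: [-3.141, -0.0, 1.662]
wrist_force: [-0.0, 0.0, -0.5]
grip_width: -0.0005
grasp_force: 0.0
```

```bash
python3 -m pendant '{"linear":[[0,0,-3],[0,0,0]],"spin":[0,0]}'; python3 -m pendant '{"linear":[[0,0,-3],[0,0,0]],"spin":[0,0]}'; python3 -m pendant '{"linear":[[0,0,-3],[0,0,0]],"spin":[0,0]}'
```

```text
time: 25.15
tcp_pos: [0.4916, 0.0611, 0.0603]
orientation: [-3.141, -0.0, 1.662]
wrist_force: [-0.2, -0.6, -0.2]
grip_width: 0.0003
grasp_force: 0.0
time: 25.32
tcp_pos: [0.4916, 0.0611, 0.0573]
orientation: [-3.141, -0.0, 1.662]
wrist_force: [0.1, 0.2, -0.2]
grip_width: -0.0001
grasp_force: 0.0
time: 25.48
tcp_pos: [0.4916, 0.0611, 0.0543]
orientation: [-3.141, -0.0, 1.662]
wrist_force: [0.1, -0.1, 0.2]
grip_width: 0.0001
grasp_force: 0.0
```

```bash
python3 -m pendant '{"linear":[[0,0,-3],[0,0,0]],"spin":[0,0]}'; python3 -m pendant '{"linear":[[0,0,-2],[0,0,0]],"spin":[0,0]}'; python3 -m pendant '{"linear":[[0,0,-2],[0,0,0]],"spin":[0,0]}'
```

```text
time: 25.65
tcp_pos: [0.4916, 0.0611, 0.0513]
orientation: [-3.141, -0.0, 1.662]
wrist_force: [-0.1, 0.6, 0.3]
grip_width: -0.0003
grasp_force: 0.0
time: 25.82
tcp_pos: [0.4917, 0.061, 0.0494]
orientation: [-3.141, -0.0, 1.662]
wrist_force: [0.1, 0.6, -0.2]
grip_width: 0.0001
grasp_force: 0.0
time: 25.98
tcp_pos: [0.492, 0.0611, 0.0479]
orientation: [3.141, 0.0, 1.662]
wrist_force: [-1.0, -0.1, 4.0]
grip_width: -0.0001
grasp_force: 1.9
```

```bash
python3 -m pendant '{"linear":[[0,0,15],[0,0,30],[8,12,25],[20,29,0],[20,29,0],[20,29,0],[20,29,0],[20,29,0]],"spin":[0,0,-0.1,-0.12,-0.12,-0.12,-0.1,-0.055]}' 0.41
python3 -m pendant '{"linear":[[7.5,11.5,0],[0,0,-20],[0,0,-20],[0,0,-15],[0,0,-6],[0,0,0],[0,0,0]],"spin":[0,0,0,0,0,0,0]}'
python3 - <<'E'
from h import *
for cam in("scene","top"):
  get_image(cam)
  for t in "spacer_center filter_center".split():
    print(t,[(round(r["confidence"],2),world(cam,r["at"]).round(4).tolist()) for r in place_of(t,cam)])
E
```

```text
time: 26.65
tcp_pos: [0.6003, 0.2195, 0.1177]
orientation: [-3.142, 0.0, 1.043]
wrist_force: [0.5, -0.3, 0.0]
grip_width: 0.0601
grasp_force: 0.0
time: 27.23
tcp_pos: [0.6073, 0.2296, 0.0567]
orientation: [-3.142, 0.0, 1.047]
wrist_force: [-0.3, 0.7, 0.1]
grip_width: 0.0604
grasp_force: 0.0
spacer_center [(0.6, [0.4915, 0.0329, 0.0378]), (0.56, [0.2193, 0.3093, 0.0085])]
filter_center [(0.79, [0.5769, 0.1743, 0.0669])]
spacer_center [(0.96, [0.2191, 0.3117, 0.0093])]
filter_center [(0.84, [0.5749, 0.1762, 0.0616])]
```

```bash
python3 -m pendant '{"linear":[[-2,-3,-1.5],[-4,-7,0],[-6,-11,0],[-7,-12,0],[-7,-12,0],[-7,-12,0],[-7,-12,0],[-7,-12,0]],"spin":[0,0,0,0,0,0,0,0]}'
python3 -m pendant '{"linear":[[-7,-12,0],[-7,-12,0],[-6,-11,0],[-6,-10,0],[-5,-8.5,0],[-3.5,-6,0],[-2.5,-4.5,0],[0,0,0]],"spin":[0,0,0,0,0,0,0,0]}'
python3 -m pendant '{"linear":[[0,0,0]],"spin":[0]}'
python3 - <<'E'
from h import *
for cam in("scene","top"):
  get_image(cam)
  for t in "well_mouth filter_center".split():
    print(t,[(round(r["confidence"],2),world(cam,r["at"]).round(4).tolist()) for r in place_of(t,cam)])
E
```

```text
time: 28.2
tcp_pos: [0.5595, 0.1476, 0.0552]
orientation: [-3.141, 0.0, 1.047]
wrist_force: [0.4, -0.4, 0.1]
grip_width: 0.0603
grasp_force: 0.2
time: 28.87
tcp_pos: [0.5229, 0.0837, 0.0552]
orientation: [-3.141, 0.0, 1.046]
wrist_force: [-1.2, -0.3, -0.4]
grip_width: 0.0602
grasp_force: 0.0
time: 28.95
tcp_pos: [0.5234, 0.0844, 0.0552]
orientation: [3.141, -0.0, 1.046]
wrist_force: [0.5, -0.2, -0.0]
grip_width: 0.0601
grasp_force: 0.0
well_mouth [(0.73, [0.4954, 0.0246, 0.0583]), (0.36, [0.6293, -0.0466, 0.0981]), (0.34, [0.4945, 0.0323, 0.0383])]
filter_center [(0.86, [0.4992, 0.0455, 0.0669])]
well_mouth [(0.56, [0.4871, 0.0316, 0.0587])]
filter_center [(0.87, [0.4957, 0.0441, 0.0594])]
```

```bash
python3 -m pendant '{"linear":[[-1.5,-3,0],[-1.5,-3,0],[-1.5,-3,0],[-1.5,-3,0],[-1.2,-2.5,0],[-1.2,-2,0],[0,0,0],[0,0,0]],"spin":[0,0,0,0,0,0,0,0]}'
python3 - <<'E'
from h import *
for cam in("scene","top"):
  get_image(cam)
  for t in "well_mouth filter_center".split():
    print(t,[(round(r["confidence"],2),world(cam,r["at"]).round(4).tolist()) for r in place_of(t,cam)])
E
python3 -m pendant '{"linear":[[5,8,0],[5,8,5],[0,0,30],[0,0,25],[0,0,0]],"spin":[0,0,0,0,0]}' -1
python3 - <<'E'
from h import *
w=np.array([.4922,.0285])
for cam in ("scene",):
  im=save(cam,cam+"14.png")
  for q in regions_of("filter_center",cam):
    m=q["region"].astype(np.uint8);c=max(cv2.findContours(m,0,2)[0],key=cv2.contourArea);print(cam,q["confidence"],m.sum(),cv2.boundingRect(c))
  for z,R in((.06,.0485),(.056,.046),(.068,.046)):
    P=np.float32([proj(cam,[w[0]+R*np.cos(a),w[1]+R*np.sin(a),z]) for a in np.linspace(0,6.28,60)]);print(z,cv2.boundingRect(P))
E
```

```text
time: 29.92
tcp_pos: [0.5167, 0.0697, 0.056]
orientation: [3.139, -0.005, 1.043]
wrist_force: [3.1, 10.3, 3.4]
grip_width: 0.0604
grasp_force: 5.0
well_mouth [(0.84, [0.4932, 0.0271, 0.0584])]
filter_center [(0.8, [0.4938, 0.0344, 0.068])]
well_mouth [(0.7, [0.4863, 0.0313, 0.0601]), (0.15, [0.3824, 0.1155, 0.0834])]
filter_center [(0.8, [0.4924, 0.0335, 0.064])]
time: 30.63
tcp_pos: [0.5277, 0.0838, 0.1191]
orientation: [3.134, -0.003, 1.047]
wrist_force: [-0.4, 0.3, -0.3]
grip_width: 0.0004
grasp_force: 0.0
scene 0.58 857 (330, 209, 38, 29)
0.06 (325, 205, 41, 32)
0.056 (326, 207, 39, 30)
0.068 (326, 204, 39, 30)
```

```bash
python3 -m pendant '{"linear":[[-9,-12,0],[-8,-12,-15],[0,0,-20],[0,0,-7],[0,0,0],[0,0,0]],"spin":[0,0,0,0,0,0]}'
python3 -m pendant '{"linear":[[0,0,-3],[0,0,-1],[0,0,0]],"spin":[0,0,0]}'; python3 -m pendant '{"linear":[[0,0,-3],[0,0,0]],"spin":[0,0]}'; python3 -m pendant '{"linear":[[0,0,-3],[0,0,0]],"spin":[0,0]}'; python3 -m pendant '{"linear":[[0,0,-2],[0,0,0]],"spin":[0,0]}'
```

```text
time: 31.23
tcp_pos: [0.5074, 0.0601, 0.0723]
orientation: [-3.14, 0.001, 1.047]
wrist_force: [0.0, -0.3, -0.2]
grip_width: 0.0004
grasp_force: 0.0
time: 31.48
tcp_pos: [0.5087, 0.0602, 0.0697]
orientation: [3.14, -0.001, 1.047]
wrist_force: [-0.4, -0.6, 1.5]
grip_width: 0.0003
grasp_force: 0.9
time: 31.65
tcp_pos: [0.5093, 0.0604, 0.0679]
orientation: [3.139, -0.002, 1.047]
wrist_force: [-1.5, 0.9, 11.2]
grip_width: -0.0001
grasp_force: 5.5
time: 31.82
tcp_pos: [0.5093, 0.0604, 0.0674]
orientation: [3.137, -0.002, 1.047]
wrist_force: [-5.5, 1.4, 33.8]
grip_width: 0.0
grasp_force: 16.5
time: 31.98
tcp_pos: [0.5093, 0.0603, 0.0672]
orientation: [3.137, -0.002, 1.047]
wrist_force: [-8.1, 1.0, 47.1]
grip_width: -0.0
grasp_force: 23.7
```

```bash
python3 -m pendant '{"linear":[[0,0,10],[0,0,20],[-13,-23,0],[-14,-24,0],[-13,-24,0],[0,0,-5],[0,0,0],[0,0,0]],"spin":[0,0,0,0,0,0,0,0]}'
python3 - <<'E'
from h import *
im=save("wrist","w15.png");b=get_image("scene")[:,:,::-1]
cv2.imwrite("pics/c15.png",np.hstack([im[:400,150:500,::-1],cv2.resize(b[180:260,300:390],(450,400))]))
E
```

```text
time: 32.65
tcp_pos: [0.4682, -0.0108, 0.0861]
orientation: [-3.142, -0.0, 1.046]
wrist_force: [0.2, 0.2, -0.7]
grip_width: 0.0004
grasp_force: 0.0
```

View pics/c15.png

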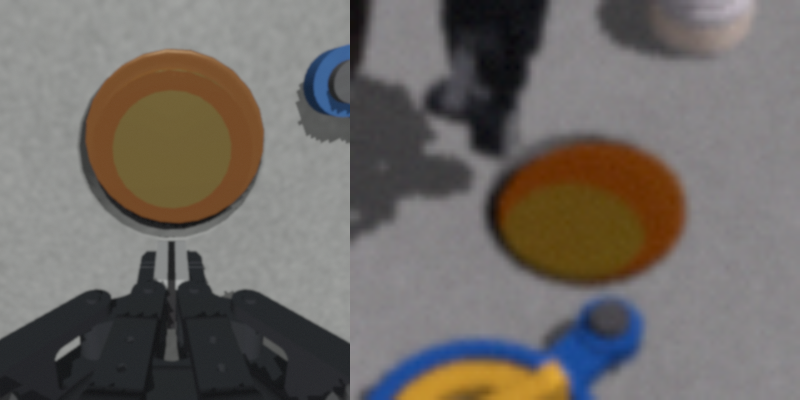

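```bash
python3 -m pendant '{"linear":[[0,0,20],[14,24,15],[14,25,0],[14,25,0],[15,25,0],[0,0,0],[0,0,0]],"spin":[0,0,0,0,0,0,0]}' 0.41
python3 -m pendant '{"linear":[[0,0,-20],[0,0,-20],[0,0,-15],[0,0,-7],[0,0,0],[0,0,0]],"spin":[0,0,0,0,0,0]}'
```

```text
time: 33.33
tcp_pos: [0.5256, 0.0902, 0.1212]
orientation: [3.141, -0.0, 1.051]
wrist_force: [0.3, 0.4, -1.0]
grip_width: 0.0602
grasp_force: 0.0
time: 33.83
tcp_pos: [0.5246, 0.0878, 0.0591]
orientation: [-3.141, 0.001, 1.046]
wrist_force: [-0.2, 0.3, -0.8]
grip_width: 0.0603
grasp_force: 0.0
```

```bash
python3 -m pendant '{"linear":[[-1.5,-3,0],[-1.5,-3,0],[-1.5,-3,0],[-1.5,-3,0],[-1.2,-2.5,0],[-1.2,-2.5,0],[0,0,0],[0,0,0]],"spin":[0,0,0,0,0,0,0,0]}'
python3 -m pendant '{"linear":[[-1,-1.7,0],[0,0,0],[0,0,0]],"spin":[0,0,0]}'
python3 - <<'E'
from h import *
for cam in("scene","top"):
  get_image(cam)
  for t in "well_mouth filter_center".split():
    print(t,[(round(r["confidence"],2),world(cam,r["at"]).round(4).tolist()) for r in place_of(t,cam)])
E
```

```text
time: 34.5
tcp_pos: [0.5165, 0.0709, 0.0592]
orientation: [-3.142, -0.0, 1.046]
wrist_force: [-0.5, 0.2, 0.1]
grip_width: 0.0602
grasp_force: 0.0
time: 34.75
tcp_pos: [0.5156, 0.0694, 0.0592]
orientation: [3.142, -0.0, 1.047]
wrist_force: [0.8, 0.4, -0.3]
grip_width: 0.0605
grasp_force: 0.1
well_mouth []
filter_center [(0.81, [0.4925, 0.0322, 0.0608])]
well_mouth []
filter_center [(0.71, [0.6634, -0.0925, 0.0956]), (0.68, [0.4915, 0.0305, 0.0573])]
```

```bash
python3 -m pendant '{"linear":[[-0.7,-1.2,0],[-0.5,-0.8,0],[0,0,0]],"spin":[0,0,0]}'
python3 -m pendant '{"linear":[[3,5,3],[0,0,22],[-4,-9,0],[-4,-6,0],[0,0,0],[0,0,0]],"spin":[0,0,0,0,0,0]}' -1
python3 -m pendant '{"linear":[[0,0,-8],[0,0,-4],[0,0,0]],"spin":[0,0,0]}'; python3 -m pendant '{"linear":[[0,0,-4],[0,0,0]],"spin":[0,0]}';python3 -m pendant '{"linear":[[0,0,-3],[0,0,0]],"spin":[0,0]}'
```

```text
time: 35.3
tcp_pos: [0.514, 0.0672, 0.0591]
orientation: [-3.141, 0.0, 1.047]
wrist_force: [0.2, -0.5, -0.4]
grip_width: 0.0601
grasp_force: 0.0
time: 35.8
tcp_pos: [0.5084, 0.057, 0.0837]
orientation: [-3.14, 0.001, 1.046]
wrist_force: [0.2, 0.4, 0.8]
grip_width: -0.0004
grasp_force: 0.0
time: 36.05
tcp_pos: [0.5083, 0.0575, 0.0706]
orientation: [-3.139, 0.001, 1.047]
wrist_force: [-0.3, -0.5, 0.6]
grip_width: -0.0001
grasp_force: 0.0
time: 36.22
tcp_pos: [0.5089, 0.0575, 0.0673]
orientation: [-3.14, 0.001, 1.047]
wrist_force: [-0.1, 0.3, -0.3]
grip_width: 0.0001
grasp_force: 0.0
time: 36.38
tcp_pos: [0.5091, 0.0574, 0.0647]
orientation: [-3.141, 0.0, 1.047]
wrist_force: [0.9, 0.9, 0.3]
grip_width: -0.0001
grasp_force: 0.0
```

```bash
python3 -m pendant '{"linear":[[0,0,-4],[0,0,0]],"spin":[0,0]}'; python3 -m pendant '{"linear":[[0,0,-3],[0,0,0]],"spin":[0,0]}';python3 -m pendant '{"linear":[[0,0,-2],[0,0,0]],"spin":[0,0]}'
```

```text
time: 36.55
tcp_pos: [0.5091, 0.0574, 0.0607]
orientation: [-3.141, 0.0, 1.047]
wrist_force: [0.5, -0.4, 0.2]
grip_width: 0.0001
grasp_force: 0.0
time: 36.72
tcp_pos: [0.5091, 0.0574, 0.0578]
orientation: [-3.141, 0.0, 1.047]
wrist_force: [0.2, -0.6, 0.2]
grip_width: -0.0001
grasp_force: 0.0
time: 36.88
tcp_pos: [0.5094, 0.0574, 0.0562]
orientation: [3.141, -0.0, 1.047]
wrist_force: [-0.5, -0.2, 0.4]
grip_width: 0.0
grasp_force: 0.0
```

```bash
python3 -m pendant '{"linear":[[0,0,20],[0,0,35],[10,-10,35],[20,-20,15],[20,-20,0],[20,-20,0],[20,-20,0],[20,-20,0]],"spin":[0,0,0.115,0.115,0.115,0.115,0.115,0.115]}' -0.05
python3 -m pendant '{"linear":[[20,-20,0],[15,-15,0],[8,-8,0],[0,0,0],[0,0,0]],"spin":[0.115,0.115,0.115,0.112,0]}'
python3 - <<'E'
from h import *
s=sense();print(s["tcp_pos"])
for cam in("wrist","scene"):
  get_image(cam)
  for t in "peg_mid collar_center filter_center ring_bar well_mouth".split():
    print(t,[(round(r["confidence"],2),world(cam,r["at"]).round(4).tolist()) for r in place_of(t,cam)])
E
```

```text
time: 37.55
tcp_pos: [0.62, -0.0536, 0.1615]
orientation: [3.141, 0.0, 1.743]
wrist_force: [0.6, 0.0, -0.2]
grip_width: 0.0406
grasp_force: 0.0
time: 37.97
tcp_pos: [0.6625, -0.0965, 0.1606]
orientation: [-3.141, -0.0, 2.194]
wrist_force: [-0.0, 0.9, -0.3]
grip_width: 0.0405
grasp_force: 0.0
[ 0.66246146 -0.09647522  0.16062291]
peg_mid [(0.66, [0.6638, -0.0942, 0.0986])]
collar_center [(0.68, [0.6245, -0.0458, 0.073])]
filter_center []
ring_bar [(0.6, [0.6262, -0.0439, 0.0984])]
well_mouth []
peg_mid [(0.71, [0.6646, -0.092, 0.0991])]
collar_center [(0.95, [0.6316, -0.0484, 0.0723])]
filter_center [(0.85, [0.4912, 0.0318, 0.0539])]
ring_bar [(0.56, [0.6263, -0.0476, 0.0994])]
well_mouth [(0.71, [0.492, 0.0246, 0.0569])]
```

```bash
python3 -m pendant '{"linear":[[1,2,-25],[0,0,-25],[0,0,-18],[0,0,-6],[0,0,0],[0,0,0]],"spin":[0,0,0,0,0,0]}'
python3 -m pendant '{"linear":[[0,0,0],[0,0,0],[0,0,0]],"spin":[0,0,0]}' -0.48
python3 - <<'E'
import numpy as np
p=np.array([.5769,.022]);cur=np.array([.6635,-.0945])
th=np.linspace(2.27,-.035,25);P=[p+.145*np.array([np.cos(t+3.066),np.sin(t+3.066)]) for t in th]
P[0]=cur
print(np.round(np.diff(P,axis=0)*1000,1).tolist(),P[-1],np.diff(th)[0])
E
```

```text
time: 39.07
tcp_pos: [0.6637, -0.0938, 0.0875]
orientation: [3.141, 0.0, 2.194]
wrist_force: [0.1, 0.7, -0.3]
grip_width: 0.0405
grasp_force: 0.0
time: 39.32
tcp_pos: [0.6642, -0.0939, 0.0886]
orientation: [3.14, 0.002, 2.194]
wrist_force: [1.0, -0.9, -0.8]
grip_width: 0.022
grasp_force: 0.0
[[-13.6, -8.8], [-12.4, -6.4], [-12.9, -5.2], [-13.3, -3.9], [-13.7, -2.6], [-13.9, -1.3], [-13.9, 0.0], [-13.9, 1.3], [-13.7, 2.7], [-13.3, 4.0], [-12.9, 5.2], [-12.3, 6.4], [-11.7, 7.6], [-10.9, 8.7], [-10.0, 9.7], [-9.0, 10.6], [-8.0, 11.4], [-6.8, 12.1], [-5.6, 12.7], [-4.4, 13.2], [-3.1, 13.6], [-1.8, 13.8], [-0.5, 13.9], [0.9, 13.9]] [0.43278582 0.03800327] -0.0960416666666668
```

```bash
python3 -m pendant '{"linear":[[-13.6,-8.8,0],[-12.4,-6.4,0],[-12.9,-5.2,0],[-13.3,-3.9,0],[-13.7,-2.6,0],[-13.9,-1.3,0],[-13.9,0,0],[-13.9,1.3,0]],"spin":[-0.096,-0.096,-0.096,-0.096,-0.096,-0.096,-0.096,-0.096]}'
python3 -m pendant '{"linear":[[-13.7,2.7,0],[-13.3,4,0],[-12.9,5.2,0],[-12.3,6.4,0],[-11.7,7.6,0],[-10.9,8.7,0],[-10,9.7,0],[-9,10.6,0]],"spin":[-0.096,-0.096,-0.096,-0.096,-0.096,-0.096,-0.096,-0.096]}'
python3 -m pendant '{"linear":[[-8,11.4,0],[-6.8,12.1,0],[-5.6,12.7,0],[-4.4,13.2,0],[-3,10,0],[0,0,0],[0,0,0]],"spin":[-0.096,-0.096,-0.096,-0.096,-0.08,0,0]}'
python3 - <<'E'
from h import *
for cam in("scene","top"):
  get_image(cam)
  for t in "peg_mid collar_center ring_bar".split():
    print(t,[(round(r["confidence"],2),world(cam,r["at"]).round(4).tolist()) for r in place_of(t,cam)])
E
```

```text
time: 39.98
tcp_pos: [0.5563, -0.1214, 0.0883]
orientation: [3.138, 0.001, 1.421]
wrist_force: [0.5, -0.5, -0.3]
grip_width: 0.0223
grasp_force: 0.4
time: 40.65
tcp_pos: [0.4624, -0.066, 0.0881]
orientation: [3.139, -0.001, 0.653]
wrist_force: [-0.1, -0.4, 0.5]
grip_width: 0.0228
grasp_force: 0.3
time: 41.23
tcp_pos: [0.4347, -0.0062, 0.0878]
orientation: [3.141, -0.002, 0.197]
wrist_force: [0.3, -0.4, 0.2]
grip_width: 0.022
grasp_force: 0.0
peg_mid []
collar_center []
ring_bar [(0.76, [0.4923, 0.0069, 0.0981])]
peg_mid []
collar_center []
ring_bar []
```

```bash
python3 -m pendant '{"linear":[[-1,10,0],[-0.8,10,0],[-0.2,9,0],[0.4,7,0],[0.4,4,0],[0,0,0],[0,0,0]],"spin":[-0.07,-0.07,-0.06,-0.05,-0.03,0,0]}'
python3 -m pendant '{"linear":[[0.3,2,0],[0,0,0]],"spin":[0,0]}'
python3 -m pendant '{"linear":[[0.3,2,0],[0,0,0]],"spin":[0,0]}'
python3 -m pendant '{"linear":[[0.3,2,0],[0,0,0]],"spin":[0,0]}'
```

```text
time: 42.22
tcp_pos: [0.4329, 0.0338, 0.0871]
orientation: [3.142, 0.0, -0.085]
wrist_force: [0.5, -0.9, -0.5]
grip_width: 0.0222
grasp_force: 0.0
time: 42.38
tcp_pos: [0.4332, 0.0356, 0.0871]
orientation: [-3.142, 0.0, -0.086]
wrist_force: [0.8, -0.9, 0.2]
grip_width: 0.0223
grasp_force: 0.0
time: 42.55
tcp_pos: [0.4335, 0.0378, 0.0872]
orientation: [-3.142, 0.0, -0.086]
wrist_force: [0.1, 0.1, -0.0]
grip_width: 0.0225
grasp_force: 0.0
time: 42.72
tcp_pos: [0.4336, 0.0389, 0.0871]
orientation: [3.14, 0.001, -0.084]
wrist_force: [-1.4, -7.8, -0.4]
grip_width: 0.0222
grasp_force: 3.3
```

```bash
python3 -m pendant '{"linear":[[0,-4,0],[0,0,5],[0,0,25],[0,0,30],[0,0,15],[0,0,0],[0,0,0]],"spin":[0,0,0,0,0,0,0]}'
python3 - <<'E'
from h import *
cam="wrist";im=save(cam,"w20.png")
for t in "peg_mid collar_center ring_bar".split():
    print(t,[(round(r["confidence"],2),world(cam,r["at"]).round(4).tolist()) for r in place_of(t,cam)])
# rectify plane z=.106, 0.5mm/px, centre c, x right? rows=-x... use u=x,v=y
c=np.array([.4922,.0285]);n=160
src=np.float32([proj(cam,[c[0]+dx,c[1]+dy,.106]) for dx,dy in((-.04,-.04),(.04,-.04),(.04,.04),(-.04,.04))])
H=cv2.getPerspectiveTransform(src,np.float32([[0,0],[n,0],[n,n],[0,n]]))
w=cv2.warpPerspective(im,H,(n,n));cv2.imwrite("pics/rect20.png",w[:,:,::-1])
hsv=cv2.cvtColor(w,cv2.COLOR_RGB2HSV)
for y in range(4,n,8):print(' '.join('%3d/%3d'%(hsv[y,x,0],hsv[y,x,2]) for x in range(4,n,8)))
np.save("w20.npy",w)
E
```

```text
time: 43.3
tcp_pos: [0.4344, 0.0358, 0.1631]
orientation: [-3.142, -0.003, -0.086]
wrist_force: [-0.8, -0.5, 0.5]
grip_width: 0.022
grasp_force: 0.0
peg_mid [(0.68, [0.4315, 0.038, 0.0986])]
collar_center [(0.95, [0.486, 0.0276, 0.0726])]
ring_bar [(0.52, [0.3812, 0.1171, 0.0799])]
 45/144  45/142  45/ 90 105/ 89 108/133 107/140 107/143 107/150 107/149 107/139 107/139 107/140 107/148 107/145 107/144 107/142 109/104  60/111  60/146  45/147
 45/148  60/ 95 109/102 107/140 107/145 107/148 109/107  20/135  21/168  20/177  21/178  21/174  20/158 150/ 78 107/126 107/147 107/146 108/133  45/131  60/147
 45/116 108/109 107/142 107/148 108/117  20/159  21/180  21/182  21/182  21/183  21/183  21/184  21/183  21/181  21/181  12/ 71 108/130 107/144 107/144  60/141
109/ 98 107/141 107/150 112/ 93  21/179  21/182  21/184  21/185  21/186  21/188  21/187  21/186  21/186  21/182  20/121  20/112  20/100 108/128 107/148 108/139
107/140 107/147 109/105  21/181  21/185  21/184  21/189  21/183  20/132  22/119  21/116  21/112  20/ 97  20/106  20/115  20/115  20/115  20/139 107/141 107/150
107/145 107/129  
[... 1682 characters left out ...]
/124  22/125  16/127  21/175  21/183  21/188  20/177 107/142
107/146 107/138  19/141  21/185  21/187  21/186  21/156  15/109  15/123  18/122  20/123  19/125  17/127  17/111  21/178  21/186  21/190  21/196 109/ 82 107/153
108/143 107/146 108/116  20/161  21/187  21/187  21/185  21/185  21/165  20/140  20/125  20/147  21/176  21/185  21/189  21/192  21/194 124/ 67 107/151 107/159
 45/145 107/146 107/147 108/118  20/135  21/186  21/186  21/186  21/183  21/184  21/186  21/187  21/190  21/191  21/193  21/197 110/ 71 107/148 107/159 102/147
 45/142  60/143 108/148 107/148 107/136 112/ 75  20/165  21/187  21/187  21/190  21/192  21/192  21/194  21/199  19/135 107/105 107/151 107/162 108/153  45/153
```

Run:
```python
from h import *
w=np.load("w20.npy");hsv=cv2.cvtColor(w,cv2.COLOR_RGB2HSV)
m=((hsv[:,:,2]>160)&(hsv[:,:,0]<30)).astype(np.uint8)
# ring hole seen lower; take pixels within 20 mm of bar guess centre
yy,xx=np.mgrid[:160,:160];c=np.array([80,82.])
for _ in range(5):
    s=(m>0)&((xx-c[0])**2+(yy-c[1])**2<32**2);p=np.stack([xx[s],yy[s]],1).astype(float);c2=p.mean(0);ev,V=np.linalg.eigh(np.cov((p-c2).T));d=V[:,1];nrm=V[:,0]
    c=c+nrm*((c2-c)@nrm)
print(c2,c,np.arctan(d[1]/d[0]),np.sqrt(ev[0]*12)/2,"offset mm",(c-80)/2)
print(sense()["tcp_pos"])
```

```text
[81.43013271 85.7314598 ] [81.46612209 85.71736554] -0.3732638323988803 10.112536340414689 offset mm [0.73306104 2.85868277]
[0.43293707 0.03591636 0.161231  ]
```

```bash
python3 -m pendant '{"linear":[[10,-1,0],[10,-1,0],[10,-1,0],[10,-1,0],[10,-1,0],[9,-1,0],[0,0,0],[0,0,0]],"spin":[0.124,0.124,0.124,0.124,0.124,0.124,0.124,0.124]}' 0.1 40
python3 -m pendant '{"linear":[[0,0,0],[0,0,0],[0,0,0],[0,0,0],[0,0,0],[0,0,0],[0,0,0],[0,0,0]],"spin":[0.124,0.124,0.124,0.124,0.124,0.124,0.124,0.124]}'
python3 -m pendant '{"linear":[[0,0,0],[0,0,-10],[0,0,-15],[0,0,-15],[0,0,-12],[0,0,-6],[0,0,0],[0,0,0]],"spin":[0.124,0.124,0.124,0.124,0.124,0.124,0.124,0]}'
python3 - <<'E'
from h import *
s=sense();print(s["tcp_pos"],s["joints"].round(2))
for cam in("scene","top"):
  get_image(cam)
  for t in "peg_mid collar_center ring_bar tin_center votive_center".split():
    print(t,[(round(r["confidence"],2),world(cam,r["at"]).round(4).tolist()) for r in place_of(t,cam)])
E
```

```text
time: 44.17
tcp_pos: [0.4928, 0.0297, 0.1609]
orientation: [-3.14, 0.001, 0.912]
wrist_force: [0.4, 0.6, -0.9]
grip_width: 0.047
grasp_force: 0.0
time: 44.83
tcp_pos: [0.4921, 0.0299, 0.1609]
orientation: [-3.139, -0.001, 1.904]
wrist_force: [-0.2, -0.2, 0.5]
grip_width: 0.0473
grasp_force: 0.0
time: 45.5
tcp_pos: [0.4917, 0.0299, 0.1024]
orientation: [-3.141, -0.004, 2.768]
wrist_force: [-1.2, 0.7, -0.0]
grip_width: 0.0469
grasp_force: 0.0
[0.49166273 0.02990936 0.10244635] [-0.17  0.56  1.87  0.    0.71 -1.36]
peg_mid [(0.7, [0.4356, 0.0405, 0.0985])]
collar_center [(0.56, [0.4964, 0.03, 0.073]), (0.25, [0.4943, 0.0286, 0.0964])]
ring_bar [(0.8, [0.4935, 0.0276, 0.0965])]
tin_center [(0.51, [0.4938, 0.0301, 0.0958]), (0.46, [0.3849, 0.1206, 0.0869]), (0.19, [0.494, 0.0256, 0.0602])]
votive_center [(0.98, [0.364, -0.0886, 0.0847])]
peg_mid []
collar_center []
ring_bar []
tin_center []
votive_center [(0.88, [0.3643, -0.0825, 0.084])]
```

Bar centre agrees. Descend to 0.088 and close.

```bash
python3 -m pendant '{"linear":[[0,0,-8],[0,0,-6],[0,0,0]],"spin":[0,0,0]}'
python3 -m pendant '{"linear":[[0,0,0],[0,0,0],[0,0,0],[0,0,0],[0,0,0]],"spin":[0,0,0,0,0]}' -1 30
```

```text
time: 46.35
tcp_pos: [0.4918, 0.0299, 0.0888]
orientation: [-3.141, -0.003, 2.766]
wrist_force: [-0.8, -0.1, 0.5]
grip_width: 0.0474
grasp_force: 0.0
time: 46.77
tcp_pos: [0.4926, 0.0292, 0.0903]
orientation: [-3.141, -0.0, 2.766]
wrist_force: [-0.6, -3.8, 0.9]
grip_width: 0.0115
grasp_force: 32.8
```

```bash
python3 -m pendant '{"linear":[[0,0,-0.6],[0,0,-0.6],[0,0,-0.6],[0,0,-0.6],[0,0,-0.6],[0,0,-0.6],[0,0,-0.6],[0,0,-0.6]],"spin":[-0.1,-0.1,-0.1,-0.1,-0.1,-0.1,-0.1,-0.1]}'
python3 -m pendant '{"linear":[[0,0,-0.6],[0,0,-0.6],[0,0,-0.6],[0,0,-0.6],[0,0,-0.6],[0,0,-0.6],[0,0,-0.6],[0,0,0]],"spin":[-0.1,-0.1,-0.1,-0.1,-0.1,-0.1,-0.1,0]}'
python3 -c "
from bench import *
print(sense()['torque'])"
```

```text
time: 47.43
tcp_pos: [0.4921, 0.0286, 0.0855]
orientation: [-3.139, 0.001, 1.963]
wrist_force: [-2.4, -7.4, 2.1]
grip_width: 0.0108
grasp_force: 33.0
time: 48.1
tcp_pos: [0.491, 0.0283, 0.082]
orientation: [-3.139, 0.004, 1.268]
wrist_force: [-6.4, -8.2, 9.9]
grip_width: 0.0113
grasp_force: 36.9
[-1.48474998  0.89619034  0.66419675]
```

```bash
python3 -m pendant '{"linear":[[0,0,0],[0,0,0]],"spin":[-0.08,-0.08]}'; python3 -c "
from bench import *
print(sense()['torque'])"
python3 -m pendant '{"linear":[[0,0,-0.5],[0,0,-0.5],[0,0,0]],"spin":[-0.08,-0.08,0]}'; python3 -c "
from bench import *
print(sense()['torque'])"
```

```text
time: 48.27
tcp_pos: [0.4908, 0.0283, 0.082]
orientation: [-3.14, 0.005, 1.111]
wrist_force: [-5.5, -6.8, 8.9]
grip_width: 0.0112
grasp_force: 56.4
[-1.26548737  0.93734169  1.3590148 ]
time: 48.52
tcp_pos: [0.4908, 0.0284, 0.082]
orientation: [-3.141, 0.006, 0.957]
wrist_force: [-6.8, -6.3, 19.5]
grip_width: 0.011
grasp_force: 78.1
[-1.26770067  1.2527858   2.01328403]
```

```bash
python3 -m pendant '{"linear":[[0,0,1],[0,0,1],[0,0,0]],"spin":[-0.06,-0.05,0]}'; python3 -c "
from bench import *
print(sense()['torque'])"
python3 -m pendant '{"linear":[[0,0,0],[0,0,0],[0,0,0],[0,0,0]],"spin":[0,0,0,0]}' 0.1
python3 -m pendant '{"linear":[[0,0,10],[0,0,20],[-15,-22,25],[-15,-22,20],[0,0,0],[0,0,0]],"spin":[0,0,0,0,0,0]}'
python3 - <<'E'
from h import *
cam="wrist";im=save(cam,"w21.png")
for t in "peg_mid collar_center ring_bar".split():
    print(t,[(round(r["confidence"],2),world(cam,r["at"]).round(4).tolist()) for r in place_of(t,cam)])
c=np.array([.4922,.0285]);n=160
src=np.float32([proj(cam,[c[0]+dx,c[1]+dy,.096]) for dx,dy in((-.04,-.04),(.04,-.04),(.04,.04),(-.04,.04))])
H=cv2.getPerspectiveTransform(src,np.float32([[0,0],[n,0],[n,n],[0,n]]))
w=cv2.warpPerspective(im,H,(n,n));np.save("w21.npy",w);hsv=cv2.cvtColor(w,cv2.COLOR_RGB2HSV)
for y in range(4,n,8):print(''.join('#' if hsv[y,x,2]>160 and hsv[y,x,0]<30 else 'b' if 95<hsv[y,x,0]<120 else '.' for x in range(2,n,4)))
m=((hsv[:,:,2]>160)&(hsv[:,:,0]<30)).astype(np.uint8)
yy,xx=np.mgrid[:160,:160];c=np.array([80,82.])
for _ in range(5):
    s=(m>0)&((xx-c[0])**2+(yy-c[1])**2<32**2);p=np.stack([xx[s],yy[s]],1).astype(float);c2=p.mean(0);ev,V=np.linalg.eigh(np.cov((p-c2).T));d=V[:,1];nrm=V[:,0]
    c=c+nrm*((c2-c)@nrm)
print(c,np.arctan2(d[1],d[0]),np.sqrt(ev*12)/2)
E
```

```text
time: 48.77
tcp_pos: [0.4905, 0.0284, 0.0821]
orientation: [-3.141, 0.007, 0.847]
wrist_force: [-3.3, -6.6, 2.1]
grip_width: 0.0109
grasp_force: 76.2
[-1.18573157  0.58075615  1.99373551]
time: 49.1
tcp_pos: [0.4934, 0.03, 0.0823]
orientation: [3.141, -0.001, 0.835]
wrist_force: [-0.9, 0.4, 0.0]
grip_width: 0.0469
grasp_force: 0.0
time: 49.6
tcp_pos: [0.4634, -0.015, 0.1588]
orientation: [3.139, -0.002, 0.833]
wrist_force: [-0.6, 0.1, 0.6]
grip_width: 0.0471
grasp_force: 0.0
peg_mid []
collar_center [(0.78, [0.4878, 0.0294, 0.0728])]
ring_bar [(0.63, [0.4935, 0.0318, 0.0904])]
.......bbbbbbbbbbbbbbbbbbbbbbbbbbb......
....bbbbbbbbbbbbbbb.bbbbbbbbbbbbbbbbb...
..bbbbbbb.......##########....bbbbbbbbb.
bbbbbbb.#####...###############..bbbbbbb
bbbbbb..######...#################.bbbbb
bbbbb..########.............########.bbb
bbbb.###########...............######..b
bbb.######..######...............#####..
bb.######....######...............#####.
b..#####.......#####...............####.
b.#####.........######.............#####
b.#####..........######............#####
b.#####............#####...........#####
b.######............######.........####.
bb.#####.............######.......####..
bb..#####.............######.....####...
bbb..######.............#####...####...b
bbbbb..#######...........######..#....bb
bbbbbb...#########......#########...bbbb
.bbbbbbbb....#################....bbbbbb
[75.62897005 84.85299627] 0.9931523781005618 [ 9.31647037 31.53428506]
```

```bash
python3 -m pendant '{"linear":[[10,15,0],[10,15,0],[9,15,-10],[0,0,-25],[0,0,-25],[0,0,-14],[0,0,-6],[0,0,0]],"spin":[0.08,0.08,0,0,0,0,0,0]}'
python3 -m pendant '{"linear":[[0,0,0],[0,0,0],[0,0,0],[0,0,0],[0,0,0],[0,0,0]],"spin":[0,0,0,0,0,0]}' -1 110
python3 -m pendant '{"linear":[[0,0,0],[0,0,0],[0,0,0],[0,0,0]],"spin":[-0.04,-0.04,-0.04,0]}'
python3 -c "
from bench import *
print(sense()['torque'])"
```

```text
time: 50.47
tcp_pos: [0.4906, 0.0315, 0.0752]
orientation: [-3.137, 0.002, 0.997]
wrist_force: [-0.4, -0.4, 0.7]
grip_width: 0.0471
grasp_force: 0.0
time: 50.97
tcp_pos: [0.4922, 0.0309, 0.0784]
orientation: [3.14, -0.001, 0.994]
wrist_force: [-1.0, 1.8, 6.1]
grip_width: 0.0095
grasp_force: 108.5
time: 51.3
tcp_pos: [0.4922, 0.0308, 0.0784]
orientation: [3.138, 0.001, 0.888]
wrist_force: [-0.1, 3.8, 6.4]
grip_width: 0.0097
grasp_force: 124.3
[0.67144513 0.07252291 2.35202563]
```

```bash
python3 -m pendant '{"linear":[[0,0,0],[0,0,0],[0,0,0]],"spin":[-0.05,-0.05,0]}'
python3 -c "
from bench import *
print(sense()['torque'])"
python3 -m pendant '{"linear":[[0,0,0],[0,0,0],[0,0,0],[0,0,0]],"spin":[0,0,0,0]}' 0.1 40
python3 -m pendant '{"linear":[[0,0,10],[0,0,20],[-15,-22,25],[-15,-22,25],[0,0,0],[0,0,0]],"spin":[0,0,0,0,0,0]}'
python3 - <<'E'
from h import *
cam="wrist";im=save(cam,"w22.png")
c=np.array([.4922,.0285]);n=160
src=np.float32([proj(cam,[c[0]+dx,c[1]+dy,.095]) for dx,dy in((-.04,-.04),(.04,-.04),(.04,.04),(-.04,.04))])
H=cv2.getPerspectiveTransform(src,np.float32([[0,0],[n,0],[n,n],[0,n]]))
w=cv2.warpPerspective(im,H,(n,n));hsv=cv2.cvtColor(w,cv2.COLOR_RGB2HSV)
m=((hsv[:,:,2]>160)&(hsv[:,:,0]<30)).astype(np.uint8)
yy,xx=np.mgrid[:160,:160];c=np.array([78,84.])
for _ in range(5):
    s=(m>0)&((xx-c[0])**2+(yy-c[1])**2<32**2);p=np.stack([xx[s],yy[s]],1).astype(float);c2=p.mean(0);ev,V=np.linalg.eigh(np.cov((p-c2).T));d=V[:,1];nrm=V[:,0]
    c=c+nrm*((c2-c)@nrm)
print(c,np.arctan2(d[1],d[0]),np.sqrt(ev*12)/2)
for cam in("wrist","scene"):
  get_image(cam)
  for t in "peg_mid collar_center ring_bar tin_center votive_center".split():
    print(t,[(round(r["confidence"],2),world(cam,r["at"]).round(4).tolist()) for r in place_of(t,cam)])
E
```

```text
time: 51.55
tcp_pos: [0.4923, 0.0307, 0.0784]
orientation: [3.137, 0.002, 0.791]
wrist_force: [-0.4, 3.3, 7.0]
grip_width: 0.0094
grasp_force: 137.3
[0.67855448 0.06518532 2.89324988]
time: 51.88
tcp_pos: [0.492, 0.0306, 0.0772]
orientation: [3.142, -0.001, 0.774]
wrist_force: [-0.3, -0.1, 0.7]
grip_width: 0.0471
grasp_force: 0.0
time: 52.38
tcp_pos: [0.4623, -0.0142, 0.1589]
orientation: [3.139, -0.002, 0.773]
wrist_force: [0.3, -0.6, 0.6]
grip_width: 0.0471
grasp_force: 0.0
[77.05599702 84.73390407] 0.9092653526990181 [ 9.4506636  31.50299754]
peg_mid [(0.96, [0.4334, 0.0353, 0.0949]), (0.37, [0.3812, 0.1217, 0.0776])]
collar_center [(0.7, [0.4898, 0.0282, 0.0697])]
ring_bar [(0.63, [0.4888, 0.0302, 0.0867])]
tin_center [(0.62, [0.3813, 0.1198, 0.079])]
votive_center [(0.96, [0.3632, -0.0824, 0.0834])]
peg_mid [(0.93, [0.4352, 0.0391, 0.0961])]
collar_center [(0.61, [0.4949, 0.0252, 0.0744])]
ring_bar [(0.72, [0.4938, 0.0279, 0.0891])]
tin_center [(0.79, [0.3861, 0.1186, 0.0844])]
votive_center [(0.25, [0.4948, 0.0303, 0.0729])]
```

```bash
python3 -m pendant '{"linear":[[10,15,0],[10,15,0],[9,15,-10],[0,0,-25],[0,0,-25],[0,0,-14],[0,0,-7],[0,0,0]],"spin":[0.07,0.066,0,0,0,0,0,0]}'
python3 -m pendant '{"linear":[[0,0,0],[0,0,0],[0,0,0],[0,0,0],[0,0,0],[0,0,0]],"spin":[0,0,0,0,0,0]}' -1 118
python3 -m pendant '{"linear":[[0,0,0],[0,0,0],[0,0,0],[0,0,0]],"spin":[-0.05,-0.05,-0.04,0]}'
python3 -c "
from bench import *
print(sense()['torque'])"
python3 -m pendant '{"linear":[[0,0,0],[0,0,0],[0,0,0],[0,0,0]],"spin":[0,0,0,0]}' 0.1 40
python3 -m pendant '{"linear":[[0,0,10],[0,0,20],[-15,-22,25],[-15,-22,25],[0,0,0],[0,0,0]],"spin":[0,0,0,0,0,0]}'
python3 - <<'E'
from h import *
cam="wrist";im=save(cam,"w23.png")
c=np.array([.4922,.0285]);n=160
src=np.float32([proj(cam,[c[0]+dx,c[1]+dy,.095]) for dx,dy in((-.04,-.04),(.04,-.04),(.04,.04),(-.04,.04))])
H=cv2.getPerspectiveTransform(src,np.float32([[0,0],[n,0],[n,n],[0,n]]))
w=cv2.warpPerspective(im,H,(n,n));hsv=cv2.cvtColor(w,cv2.COLOR_RGB2HSV)
m=((hsv[:,:,2]>160)&(hsv[:,:,0]<30)).astype(np.uint8)
yy,xx=np.mgrid[:160,:160];c=np.array([78,84.])
for _ in range(5):
    s=(m>0)&((xx-c[0])**2+(yy-c[1])**2<32**2);p=np.stack([xx[s],yy[s]],1).astype(float);c2=p.mean(0);ev,V=np.linalg.eigh(np.cov((p-c2).T));d=V[:,1];nrm=V[:,0]
    c=c+nrm*((c2-c)@nrm)
print(c,np.arctan2(d[1],d[0]))
for cam in("wrist","scene"):
  get_image(cam)
  for t in "peg_mid collar_center".split():
    print(t,[(round(r["confidence"],2),world(cam,r["at"]).round(4).tolist()) for r in place_of(t,cam)])
E
```

```text
time: 53.7
tcp_pos: [0.4899, 0.0319, 0.0748]
orientation: [-3.139, 0.002, 0.912]
wrist_force: [-0.4, -0.3, 0.6]
grip_width: 0.0471
grasp_force: 0.0
time: 54.2
tcp_pos: [0.4924, 0.031, 0.0776]
orientation: [3.138, -0.002, 0.911]
wrist_force: [0.2, -2.9, 6.3]
grip_width: 0.009
grasp_force: 116.3
time: 54.53
tcp_pos: [0.4925, 0.0309, 0.0776]
orientation: [3.135, 0.0, 0.787]
wrist_force: [0.8, -0.1, 6.3]
grip_width: 0.0092
grasp_force: 139.0
[-0.01958186 -0.12404946  2.71207528]
time: 54.87
tcp_pos: [0.4901, 0.0319, 0.0761]
orientation: [-3.14, 0.0, 0.77]
wrist_force: [0.6, 1.2, -0.1]
grip_width: 0.0468
grasp_force: 0.0
time: 55.37
tcp_pos: [0.4611, -0.0131, 0.1579]
orientation: [3.139, -0.002, 0.769]
wrist_force: [0.5, 0.1, -1.2]
grip_width: 0.0469
grasp_force: 0.0
[77.18247807 84.63544664] 0.9083868377338221
peg_mid [(0.7, [0.4319, 0.036, 0.0987])]
collar_center [(0.68, [0.3672, -0.0839, 0.0819]), (0.56, [0.4922, 0.0263, 0.0705])]
peg_mid []
collar_center [(0.62, [0.4949, 0.0272, 0.0754])]
```

```bash
python3 -c "
from bench import *
print(finish_job())"
```

```text
the job is handed in; nothing more can be done
None
```

Handed in at about 55 s: lens, spacer and filter are in the well in that order (the spacer's and filter's rear edges touched at flat height), the arm is back at its stop, and the ring is turned clockwise to about 1.86 rad. It held there at about 2.7 N m on a final pull, just short of the 1.9 quoted as firmly tight. Everything is released, and the votive and tin read at their original spots within camera error.

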